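# Fit the boxed-in bearing block, then restore the parts tray

## Task

Fit the loose bearing block to the empty pedestal of the yellow press frame. It is boxed in by the three tall parts in the parts tray, so first move all three (roller, flanged sleeve, stepped shaft) out and stand them upright on the rubber mat; then set the block down flat and square on the empty pedestal, centred like the fitted block beside it, and afterwards stand each tall part upright in the tray again, on the very spot it came from. Leave the brass bush and the big nut in the tray where they are.

Things in the scene. Friction and masses are not known exactly. Their poses are not given: they have to be found in the camera images.
- roller: Steel crushing roller standing on end in the tray: ribbed cylinder 50 mm in diameter and 105 mm tall, with a thin stub journal (20 mm diameter, 25 mm long) on top; 130 mm overall, about 0.5 kg. Origin: centre of its underside, z up along its axis.
- sleeve: Flanged steel sleeve standing on its flange in the tray: round foot flange 66 mm in diameter and 8 mm thick, above it an open tube of 42 mm outer and 32 mm inner diameter; 125 mm tall overall, about 0.45 kg. Origin: centre of its underside, z up along its axis.
- shaft: Stepped steel shaft standing on end in the tray: lower part 54 mm in diameter up to 56 mm height, upper part 36 mm in diameter from there to the top at 130 mm; about 0.55 kg. Origin: centre of its underside, z up along its axis.
- bearing: Loose grey cast pillow block on its foot in the tray, amid the three tall parts (two on the robot's side, one beyond). Foot 38 (own x) x 127 (own y) x 14 mm; above it a round housing, 63 mm diameter, 30 mm thick along x, bore along x at 33.5 mm height; 65 mm high, about 0.6 kg. Grip the flat housing faces, 30 mm apart along x. Origin: centre of underside, z up; the same turned half round.
- tray: White plastic parts tray, fixed to the bench: 270 mm (x) by 250 mm (y), rim 25 mm high, wall and floor 4 mm thick, so that parts in it stand at z = 4 mm. Origin: centre of its underside. Other bench clutter, up to 230 mm tall (a flask), stands beyond it at x above 0.75 m.
- mat: Black rubber mat, fixed flat on the bench, the side area for the tall parts: 220 by 220 mm, 4 mm thick. Origin: centre of its underside, x and y along its edges. It lies left or right of the tray, the press frame on the other side.
- seat (a point): Centre of the empty pedestal's steel top on the yellow press frame (fixed; base 250 x 175 mm): 46 (x) x 146 (y) mm, 34 mm above the bench, two dark bolt holes 95 mm apart along y. z up. The block goes with its long side (own y) along the seat's y, middle of its foot here, either way round. The fitted block is on the other pedestal, 140 mm along -x (nearer the robot), top 100 mm above the bench.
- bush: Small brass bush lying in one of the far corners of the tray (left or right): ring of 38 mm outer diameter, 20 mm high. To be left alone. Origin: centre of its underside.
- nut: Large steel hexagon nut lying in the other far corner of the tray: 36 mm across flats, 18 mm high, with a dark hole. To be left alone. Origin: centre of its underside.
Not all that is in view belongs to the job. What is shaped like the sleeve but blue is not meant.

How it is judged:
By the outcome, as a careful person would: the job done as asked, in the order asked, and still so for the second after the job is handed in, with the robot touching nothing.
It also fails if it takes over 147 s, if anything falls off the work surface, if the arm or the gripper's body presses on something with over 40 N, if the wrist force passes 120 N, or if a joint passes its speed limit or range.

## Robot

A 6-joint arm with a two-finger parallel gripper is mounted at the origin on the work surface. World frame = base frame: x ahead of the robot, y to its left, z up, the work surface at z = 0. Lengths are in m, angles in degrees, forces in N, time in s.
With the tool pointing down it reaches from about 0.325 to 1 m from the base axis. Payload 5.1 kg.
Tool frame: the origin (TCP) lies between the finger pads; the fingertips stand 25 mm ahead of it and the grasp point (between the pads) lies 6 mm ahead of it; z points along the fingers, y is the line along which they close (so a half turn about z gives the same grasp; the last joint's range is limited). The gripper opens to 85 mm and grips with 20 to 120 N. Pads are 22 mm wide; open, the fingers measure 114 mm over their backs; the gripper's body (76 mm by 85 mm) begins 54 mm behind the grasp point. The pads swing forward as they close: fully open they stand 13 mm farther back than shut.
Start: joints at [68.835, 7.093, 94.555, -0, 78.352, -4.733], TCP at [0.184, 0.623, 0.256] pointing down, gripper open.
Joint ranges: [-149.61, 149.61], [-58.7, 133.49], [1.44, 155.28], [-77.14, 257.14], [18.33, 153.61], [-166.67, 166.67]. Speed limits (degrees/s): [147.25, 147.25, 180, 180, 180, 180].

## Interface

Orientations are given as [roll, pitch, yaw] about the fixed x, y, z axes, in that order (R = Rz(yaw) Ry(pitch) Rx(roll)).
In Python, from workcell import ctrl gives the robot as it stands.
- The arm moves only by the shell command python3 -m crank FILE [OPENING] [FORCE], which reads ROWS from the file FILE. ROWS is a JSON list of rows, 1 to 8 of them, each written [[dx, dy, dz], [rx, ry, rz]]: dx, dy, dz in m, then a rotation vector rx, ry, rz in degrees; each row is the pose to reach, as a shift and turn from the pose commanded when the command began, along the tool's axes at that moment; what a row does not reach only later rows make up. A row lasts 1/12 s, in which the tool goes at most 0.0417 m and 7.16 degrees, less where a joint would pass 70% of its speed; a pose out of reach is approached as far as the arm can. OPENING is the opening from 0.0 (shut) to 1.0 (fully open), set as the command begins (- or left out keeps the last). The fingers move at their own pace and stop on an object; FORCE is the grip in N (left out, the last holds). Time passes only in rows, so rows that do not move let the fingers close. It prints the time, the measured TCP pose, the force, the opening and the grip force at its end. Input that does not fit is refused with a message, and nothing moves.
- ctrl.observe(): the state, without advancing time (a new reading comes with each control period).
- ctrl.camera(name): name is "side" or "top"; returns a dict with "image" (480x640x3 uint8, red, green, blue), "intrinsics" (3x3 intrinsics, pixels), "cam_to_world" (4x4, takes a point from camera to world coordinates). Camera axes: x right, y down, z forward; pixel columns grow to the right and rows downward; lengths in m; the calibration is good to about 2 mm. A picture is of the moment at which its call begins. There is no depth.
- ctrl.sign_off(): hands the job in; it is judged then, once.
Trained networks look in a picture, given as the dict that the camera call returned (one of the last four; its "shot" number tells which), for a name from the list of things; names that differ only in an ending like _2 or _b are one class to them, and where a whole thing is asked for, a point or a joint stands for the part that bears it (a point fixed in the world has none). Each returns a list of dicts, best first, with "p" (0 to 1); they miss things now and then, are a little off and sometimes report something else, mostly with a low value. They report only what shows in the picture. A call takes as long as a camera call. They do not tell look-alikes from the thing itself.
- ctrl.boxes_of(query, picture): "at" ([x, y, z] in m, in the coordinates of the camera as it stood for that picture, good to about 4 mm: the middle of the surface that is visible of it).
The state is a dict: "time_s": time; "q": joint angles; "joint_vel": joint speeds; "joint_efforts": joint torques, N m; "tool_pos": TCP position; "tool_rot": TCP orientation; "contact_force": force on the tool from outside, world axes, zero at the start; "torque": the same for the moment, N m; "gripper_width": opening from 0.0 (shut) to 1.0 (fully open); "grasp_force": force on a finger pad.
Only numpy, scipy, OpenCV 4.12 (cv2) and the standard library are available. Lean on these libraries where they do the work, as an engineer would, in place of code of your own. Each camera call takes 0.05 s, during which the arm holds its last target. There are 200 camera calls.

## Working session

There is one attempt and no reset: what is moved stays moved. The work goes in short steps, Python scripts to look and compute and a shell command to move; the robot and the scene stay as the last step left them, time stands still between calls to the robot, and variables do not carry over. Pictures are saved under pics/ and viewed, at most 14 in all, crops included, and the job is handed in when it is done.

```bash
ls; mkdir -p pics
cat > h.py <<'E'
from workcell import ctrl
import numpy as np, cv2
def shot(name,fn=None):
    p=ctrl.camera(name)
    if fn: cv2.imwrite('pics/'+fn,p['image'][:,:,::-1])
    return p
def w(p,v): 
    T=np.array(p['cam_to_world']); return T[:3,:3]@np.array(v)+T[:3,3]
def px(p,X):
    T=np.array(p['cam_to_world']); c=T[:3,:3].T@(np.array(X)-T[:3,3]); u=np.array(p['intrinsics'])@c; return u[:2]/u[2]
def ray(p,u,v,z):
    T=np.array(p['cam_to_world']); d=T[:3,:3]@np.linalg.inv(p['intrinsics'])@[u,v,1]; return T[:3,3]+d*(z-T[2,3])/d[2]
E
python3 - <<'E'
from h import *
np.set_printoptions(precision=4,suppress=True)
s=ctrl.observe(); print(s['tool_pos'],s['tool_rot'],s['gripper_width'],s['time_s'])
for c in('top','side'):
    p=shot(c,c+'1.png'); print(c,p['intrinsics'],p['cam_to_world'])
    for n in 'roller sleeve shaft bearing tray mat seat bush nut'.split():
        for d in ctrl.boxes_of(n,p)[:3]:
            X=w(p,d['at']); print(n,round(d['p'],2),X,px(p,X).round())
E
```

```text
pics
[0.1837 0.6229 0.255 ] [-179.8786   -0.009   163.5684] 1.0059356080112585 0.0
top [[564.6566   0.     324.2463]
 [  0.     564.6566 239.2489]
 [  0.       0.       1.    ]] [[ 0.0176 -0.9799  0.1988  0.3765]
 [-0.9997 -0.0211 -0.0157  0.0081]
 [ 0.0196 -0.1984 -0.9799  0.9195]
 [ 0.      0.      0.      1.    ]]
roller 0.97 [0.4799 0.0274 0.1047] [301. 281.]
sleeve 0.77 [ 0.3546 -0.0931  0.0088] [377. 369.]
sleeve 0.6 [ 0.4991 -0.0749  0.0416] [368. 275.]
shaft 0.9 [0.642  0.0055 0.0769] [318. 180.]
shaft 0.21 [ 0.488  -0.2958  0.0044] [500. 287.]
bearing 0.73 [ 0.5692 -0.0208  0.0283] [333. 232.]
tray 0.88 [ 0.5747 -0.0119  0.003 ] [328. 232.]
mat 0.92 [ 0.487  -0.2955  0.0065] [500. 288.]
seat 0.69 [0.5035 0.2789 0.0133] [146. 270.]
bush 0.61 [0.6535 0.0963 0.0243] [263. 181.]
nut 0.92 [ 0.67   -0.0928  0.0203] [377. 175.]
side [[461.0482   0.     318.2815]
 [  0.     461.0482 247.3381]
 [  0.       0.       1.    ]] [[ 0.9402 -0.2355  0.2462  0.3418]
 [-0.3402 -0.6078  0.7175 -0.5327]
 [-0.0193 -0.7584 -0.6515  0.5469]
 [ 0.      0.      0.      1.    ]]
roller 0.74 [0.4796 0.0162 0.0798] [288. 240.]
sleeve 0.71 [ 0.3537 -0.1093  0.0665] [226. 325.]
sleeve 0.55 [ 0.5004 -0.0928  0.0714] [324. 286.]
shaft 0.66 [ 0.6403 -0.0057  0.0656] [385. 232.]
bearing 0.9 [ 0.5706 -0.0429  0.0358] [355. 270.]
tray 0.57 [ 0.5743 -0.0497  0.0015] [358. 287.]
mat 0.87 [ 0.5064 -0.2817  0.0061] [382. 423.]
seat 0.66 [0.4885 0.247  0.0182] [261. 195.]
bush 0.81 [0.6519 0.0883 0.0214] [367. 220.]
bush 0.33 [0.4797 0.0138 0.0765] [289. 242.]
nut 0.63 [ 0.6712 -0.0989  0.02  ] [426. 284.]
```

View pics/top1.png

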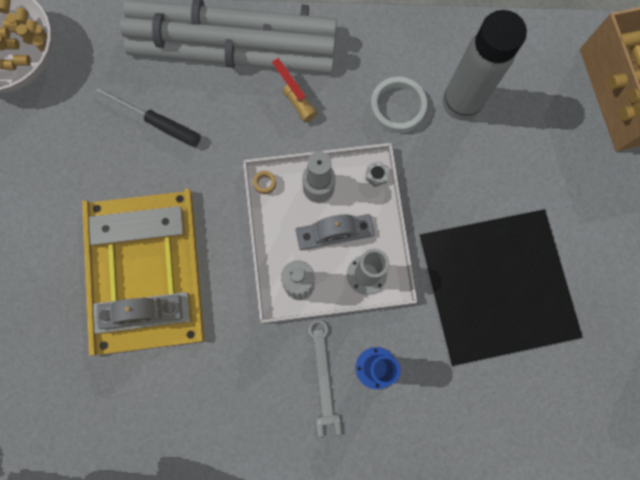

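View pics/side1.png

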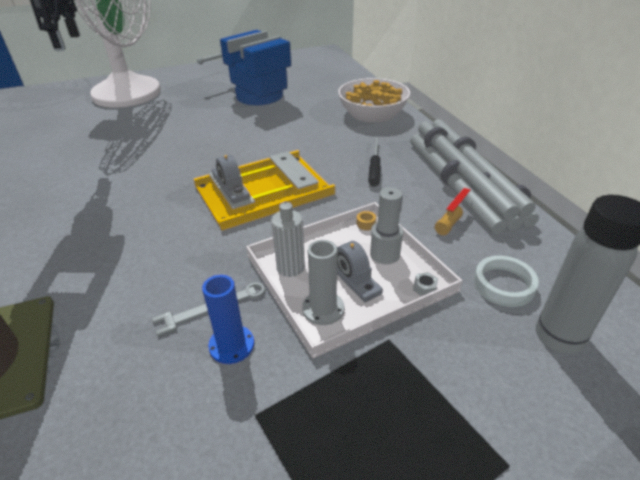

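```bash
cat >> h.py <<'E'
G=dict(roller=(.482,.022),sleeve=(.499,-.083),shaft=(.645,.0),bearing=(.571,-.028,8))
PR=dict(roller=[(0,.025),(.105,.025),(.105,.01),(.13,.01)],sleeve=[(0,.033),(.008,.033),(.125,.021),(.125,.016)],shaft=[(0,.027),(.056,.027),(.056,.018),(.13,.018)])
def overlay(p,G,S,z0=.004,col=(255,0,0),im=None):
    if im is None: im=cv2.resize(p['image'],None,fx=S,fy=S,interpolation=cv2.INTER_CUBIC)
    def pl(P,c=col):
        q=np.array([(px(p,X)+.5)*S-.5 for X in P]); cv2.polylines(im,[np.round(q*8).astype(int)],True,c,1,cv2.LINE_AA,3)
    t=np.linspace(0,2*np.pi,40)
    for n,g in G.items():
        if n in PR:
            for h,r in PR[n]: pl([(g[0]+r*np.cos(a),g[1]+r*np.sin(a),z0+h) for a in t])
        else:
            a=np.radians(g[2]); R=np.array([[np.cos(a),-np.sin(a)],[np.sin(a),np.cos(a)]]); zz=g[3] if len(g)>3 else z0
            sx,sy=(g[4],g[5]) if len(g)>4 else (.019,.0635)
            for h in ((.014,) if len(g)<5 else (0,)): pl([(*(R@[i*sx,j*sy]+g[:2]),zz+h) for i,j in((1,1),(1,-1),(-1,-1),(-1,1))])
            if n=='bearing':
                for s in(-.015,.015): pl([(*(R@[s,.0315*np.cos(b)]+g[:2]),zz+.0335+.0315*np.sin(b)) for b in t],(0,0,255))
    return im
E
python3 - <<'E'
from h import *
p=shot('top'); q=shot('side')
S=3.2
im=overlay(p,G,S)[int(140*S):int(325*S),int(240*S):int(420*S)]
cv2.imwrite('pics/a.png',im[:,:,::-1])
im=overlay(q,G,3.4)[int(170*3.4):int(340*3.4),int(240*3.4):int(470*3.4)]
cv2.imwrite('pics/b.png',im[:,:,::-1])
im=cv2.resize(p['image'][180:365,75:215],None,fx=3.2,fy=3.2,interpolation=cv2.INTER_CUBIC); cv2.imwrite('pics/c.png',im[:,:,::-1])
# mat
m=((p['image'].max(2)<35)*255).astype(np.uint8); m[:,:420]=0; m[:195]=0
c=max(cv2.findContours(m,0,1)[0],key=cv2.contourArea)
P=np.array([ray(p,*k[0],.004)[:2] for k in c],np.float32); print('mat',cv2.minAreaRect(P))
# tray
im=p['image'].astype(int); m=(((im.min(2)>165))*255).astype(np.uint8)
c=max(cv2.findContours(m,0,1)[0],key=cv2.contourArea)
P=np.array([ray(p,*k[0],.025)[:2] for k in c],np.float32); print('tray',cv2.minAreaRect(P))
# holes
g=p['image'][200:250,85:190].mean(2); 
for (u,v) in((105,228),(165,222)):
    k=p['image'][v-6:v+7,u-6:u+7].mean(2); wt=np.clip(np.median(k)-15-k,0,None); yy,xx=np.mgrid[v-6:v+7,u-6:u+7]
    U=(wt*xx).sum()/wt.sum();V=(wt*yy).sum()/wt.sum(); print(U,V,ray(p,U,V,.034))
E
```

```text
mat ((0.49163228273391724, -0.2943907678127289), (0.21418318152427673, 0.21524380147457123), 12.95932674407959)
tray ((0.5690995454788208, -0.021043673157691956), (0.25316256284713745, 0.22430060803890228), 8.41138744354248)
105.19516072059344 228.20646414694454 [0.56656195 0.34344088 0.034     ]
164.93093777388256 221.07800175284834 [0.58031829 0.2495998  0.034     ]
```

View pics/a.png

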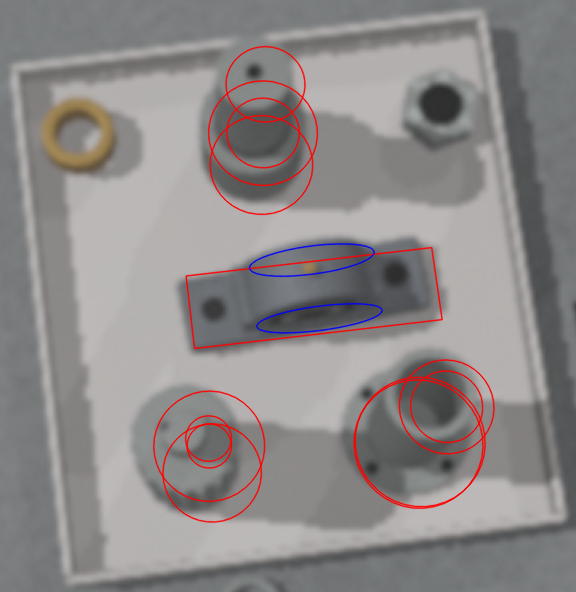

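View pics/b.png

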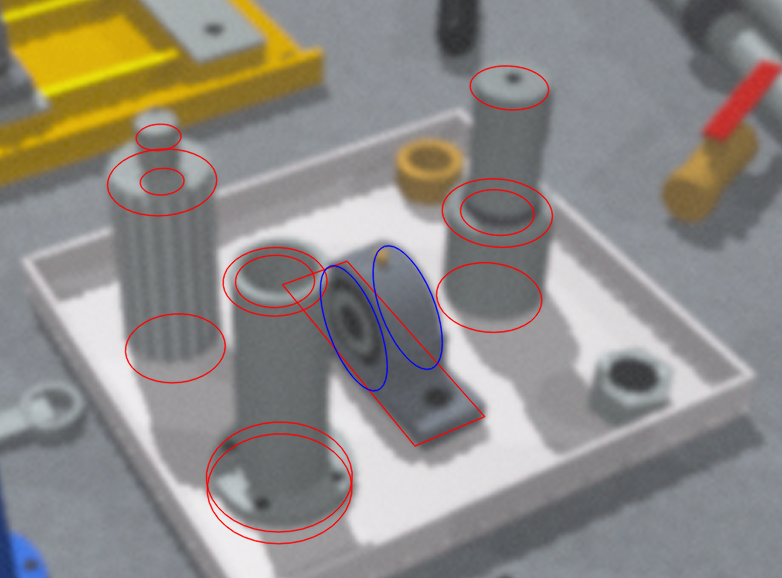

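View pics/c.png

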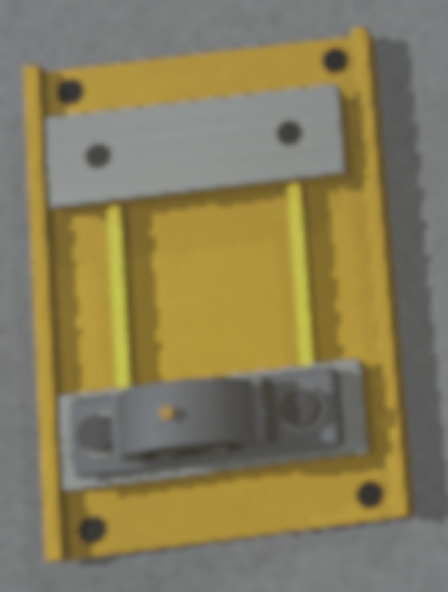

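```bash
cat > fit.py <<'E'
from h import *
from scipy.ndimage import map_coordinates, gaussian_filter
from scipy.optimize import minimize
CY=dict(roller=[(.025,0,.105),(.01,.105,.13)],sleeve=[(.033,0,.008),(.021,.008,.125)],shaft=[(.027,0,.056),(.018,.056,.13)])
t=np.linspace(0,2*np.pi,48,endpoint=False)
def pxs(p,X):
    T=np.array(p['cam_to_world']); c=(np.array(X)-T[:3,3])@T[:3,:3]; u=c@np.array(p['intrinsics']).T; return u[:,:2]/u[:,2:]
def grads(p,s):
    g=0
    for k in range(3):
        f=p['image'][:,:,k].astype(float); g=g+np.hypot(gaussian_filter(f,s,(0,1)),gaussian_filter(f,s,(1,0)))
    return np.minimum(g,np.percentile(g,98.5))
def resample(q,n=120):
    q=np.vstack([q,q[:1]]); d=np.r_[0,np.cumsum(np.hypot(*np.diff(q,axis=0).T))]; s=np.linspace(0,d[-1],n); return np.c_[np.interp(s,d,q[:,0]),np.interp(s,d,q[:,1])]
def curves(p,n,v,z0):
    C=[]
    if n in CY:
        for r,a,b in CY[n]:
            k=[np.c_[v[0]+r*np.cos(t),v[1]+r*np.sin(t),np.full(48,z0+h)] for h in(a,b)]
            q=pxs(p,np.vstack(k)).astype(np.float32); C.append(resample(cv2.convexHull(q)[:,0])); C.append(resample(pxs(p,k[1])))
    else:
        a=np.radians(v[2]); R=np.array([[np.cos(a),-np.sin(a)],[np.sin(a),np.cos(a)]])
        if n=='bearing':
            for s in((1,1),(1,-1),(-1,1),(-1,-1)): pass
            b=np.array([(i*.019,j*.0635) for i,j in((1,1),(1,-1),(-1,-1),(-1,1))])@R.T+v[:2]
            k=np.vstack([np.c_[b,np.full(4,z0)],np.c_[b,np.full(4,z0+.014)]])
            C.append(resample(pxs(p,k[4:])))
            for s in(-.015,.015):
                C.append(resample(pxs(p,np.c_[np.c_[np.full(48,s),.0315*np.cos(t)]@R.T+v[:2],z0+.0335+.0315*np.sin(t)])))
        else:
            sx,sy=dict(seat=(.023,.073),mat=(.11,.11),tray=(.135,.125))[n]
            b=np.array([(i*sx,j*sy) for i,j in((1,1),(1,-1),(-1,-1),(-1,1))])@R.T+v[:2]
            C.append(resample(pxs(p,np.c_[b,np.full(4,z0)])))
    return C
def fit(ps,n,v,z0=.004,rng=.012):
    v=np.array(v,float); sc=np.array([1e-3,1e-3,.5][:len(v)])
    for s,r in((3,rng),(1.5,.004),(1,.002)):
        gs=[grads(p,s) for p in ps]
        def f(d):
            e=0
            for p,g in zip(ps,gs):
                for c in curves(p,n,v+d*sc,z0): e-=map_coordinates(g,c.T[::-1],order=1).mean()
            return e
        m=np.linspace(-r,r,9)/1e-3
        best=min(((f(np.r_[i,j,[k]*(len(v)-2)]),i,j,k) for i in m for j in m for k in ((-8,-4,0,4,8) if len(v)>2 and s==3 else (0,))))
        d0=np.r_[best[1],best[2],[best[3]]*(len(v)-2)]
        o=minimize(f,d0,method='Nelder-Mead'); v=v+o.x*sc
    return v,o.fun
E
python3 - <<'E'
from fit import *
np.set_printoptions(precision=4,suppress=True)
p=shot('top');q=shot('side')
I=dict(roller=(.485,.03),sleeve=(.503,-.08),shaft=(.65,.002),bearing=(.571,-.028,8),seat=(.5734,.2965,8.3),mat=(.4916,-.2944,11),tray=(.569,-.021,8.4))
Z=dict(seat=.034,mat=.004,tray=.025)
F={}
for n,v in I.items():
    for ps in([p],[q],[p,q]):
        if n=='mat' and ps!=[p]: continue
        r=fit(ps,n,v,Z.get(n,.004)); print(n,len(ps),*r)
    F[n]=r[0]
O={k:tuple(F[k]) for k in('roller','sleeve','shaft','bearing')}
S=3.2
a=overlay(p,O,S)[int(140*S):int(325*S),int(240*S):int(420*S)]
cv2.imwrite('pics/a2.png',a[:,:,::-1])
b=overlay(q,O,3.4)[int(170*3.4):int(340*3.4),int(240*3.4):int(470*3.4)]
cv2.imwrite('pics/b2.png',b[:,:,::-1])
E
```

```text
roller 1 [0.4853 0.0335] -100.2370632678041
roller 1 [0.4845 0.035 ] -181.4136413265407
roller 2 [0.4847 0.0339] -278.0666978393873
sleeve 1 [ 0.5044 -0.0761] -118.58731225527835
sleeve 1 [ 0.5036 -0.0776] -149.23802332137117
sleeve 2 [ 0.504  -0.0768] -263.5228137801141
shaft 1 [0.6504 0.0052] -127.06054772386142
shaft 1 [0.6497 0.0051] -118.01777840329544
shaft 2 [0.6502 0.0052] -244.35868334842735
bearing 1 [ 0.5725 -0.0237 12.2079] -93.55031946008664
bearing 1 [ 0.5706 -0.0319  9.9784] -88.72030279988495
bearing 2 [ 0.5721 -0.023  12.142 ] -174.9831939240319
seat 1 [0.5733 0.2963 8.1229] -41.231755948011404
seat 1 [0.5731 0.2959 8.3986] -48.63002783116667
seat 2 [0.5733 0.2961 8.2258] -89.8308449703415
mat 1 [ 0.492  -0.2954 12.9015] -50.21256697676532Traceback (most recent call last):
  File "<stdin>", line 9, in <module>
ValueError: The truth value of an array with more than one element is ambiguous. Use a.any() or a.all()
```

```bash
cat > d.py <<'E'
import sys
from h import *
from scipy.spatial.transform import Rotation as R
# usage: d.py x y z yaw -> row in tool axes from the measured pose
s=ctrl.observe(); x,y,z,yw=map(float,sys.argv[1:5])
A=R.from_euler('xyz',s['tool_rot'],degrees=True); B=R.from_euler('xyz',[180,0,yw],degrees=True)
print(s['time_s'],np.round(A.inv().apply(np.array([x,y,z])-s['tool_pos']),4),np.round((A.inv()*B).as_rotvec(degrees=True),2),'f',np.round(s['contact_force'],1))
E
python3 d.py .504 -.0768 .256 100
python3 - <<'E'
from fit import *
np.set_printoptions(precision=4,suppress=True)
p=shot('top');q=shot('side')
O=dict(roller=(.4847,.0339),sleeve=(.504,-.0768),shaft=(.6502,.0052),bearing=(.5721,-.0235,11.5))
S=3.2
a=overlay(p,O,S)[int(140*S):int(325*S),int(240*S):int(420*S)]
cv2.imwrite('pics/a2.png',a[:,:,::-1])
E
```

```text
1.2 [-5.051e-01 -5.811e-01  3.000e-04] [-0.   -0.   63.57] f [ 0.6  0.2 -0.4]
```

View pics/a2.png

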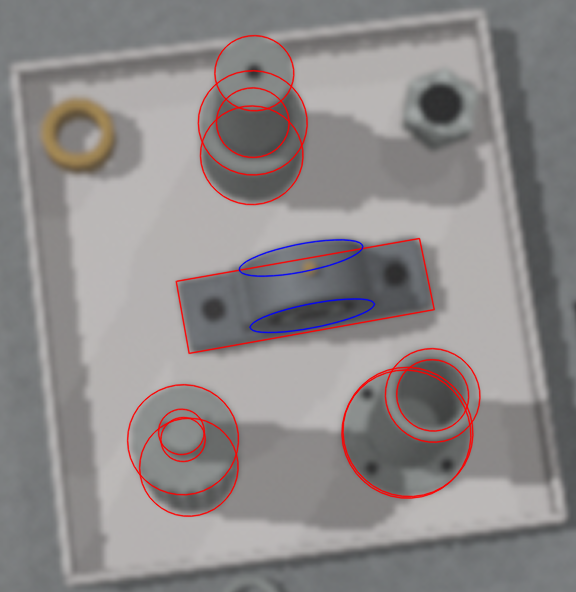

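The fits sit on all three tall parts: the roller's top outline is at about (183,440), the sleeve's at (432,395) and the shaft's at (254,72). The bearing outline is close. I'm moving to the sleeve first.

```bash
echo '[[[-0.505, -0.581, 0], [0, 0, 63.6]], [[-0.505, -0.581, 0], [0, 0, 63.6]], [[-0.505, -0.581, 0], [0, 0, 63.6]], [[-0.505, -0.581, 0], [0, 0, 63.6]], [[-0.505, -0.581, 0], [0, 0, 63.6]], [[-0.505, -0.581, 0], [0, 0, 63.6]], [[-0.505, -0.581, 0], [0, 0, 63.6]], [[-0.505, -0.581, 0], [0, 0, 63.6]]]' > next.json && python3 -m crank next.json 1.0 60; python3 d.py .504 -.0768 .256 100
```

```text
time_s: 1.97
tool_pos: [0.3227, 0.3185, 0.2565]
tool_rot: [180.0, -0.0, 106.0]
contact_force: [1.2, 0.1, 0.1]
gripper_width: 1.0
grasp_force: 0.0
1.9667 [-0.4299  0.0656  0.0005] [ 0.05 -0.02  5.96] f [1.2 0.1 0.1]
```

```bash
echo '[[[-0.43, 0.065, 0], [0, 0, 6]], [[-0.43, 0.065, 0], [0, 0, 6]], [[-0.43, 0.065, 0], [0, 0, 6]], [[-0.43, 0.065, 0], [0, 0, 6]], [[-0.43, 0.065, 0], [0, 0, 6]], [[-0.43, 0.065, 0], [0, 0, 6]], [[-0.43, 0.065, 0], [0, 0, 6]], [[-0.43, 0.065, 0], [0, 0, 6]]]' > next.json && python3 -m crank next.json >/dev/null; python3 d.py .504 -.0768 .256 100
```

```text
2.6333 [-0.0983  0.0238  0.0008] [0.08 0.01 0.25] f [ 0.8  0.4 -0.1]
```

```bash
echo '[[[-0.101, 0.015, 0], [0, 0, 0]], [[-0.101, 0.015, 0], [0, 0, 0]], [[-0.101, 0.015, 0], [0, 0, 0]], [[-0.101, 0.015, 0], [0, 0, 0]]]' > next.json && python3 -m crank next.json >/dev/null; python3 d.py .504 -.0768 .116 100
```

```text
2.9667 [0.0043 0.0087 0.1404] [-0.    0.06 -0.02] f [-0.   0.1  1.2]
```

```bash
echo '[[[0.0043, 0.0087, 0.03], [0, 0, 0]], [[0.0043, 0.0087, 0.07], [0, 0, 0]], [[0.0043, 0.0087, 0.11], [0, 0, 0]], [[0.0043, 0.0087, 0.14], [0, 0, 0]], [[0.0043, 0.0087, 0.14], [0, 0, 0]]]' > next.json && python3 -m crank next.json >/dev/null; python3 d.py .504 -.0768 .116 100;  echo '[[[0, 0, 0], [0, 0, 0]], [[0, 0, 0], [0, 0, 0]], [[0, 0, 0], [0, 0, 0]], [[0, 0, 0], [0, 0, 0]], [[0, 0, 0], [0, 0, 0]], [[0, 0, 0], [0, 0, 0]]]' > next.json && python3 -m crank next.json 0 60
```

```text
3.3833 [-0.0069  0.0049 -0.0071] [-0.72 -0.34  0.32] f [-2.3 -0.5 -0.9]
time_s: 3.88
tool_pos: [0.5049, -0.0735, 0.1198]
tool_rot: [179.8, 0.1, 100.3]
contact_force: [-2.6, 1.2, 5.6]
gripper_width: 0.475
grasp_force: 60.1
```

```bash
echo '[[[0, 0, 0], [0, 0, 0]], [[0, 0, 0], [0, 0, 0]], [[0, 0, 0], [0, 0, 0]]]' > next.json && python3 -m crank next.json; python3 d.py .504 -.0768 .116 100
```

```text
time_s: 4.13
tool_pos: [0.5049, -0.0736, 0.1198]
tool_rot: [179.8, 0.1, 100.3]
contact_force: [-3.1, 0.3, 5.1]
gripper_width: 0.473
grasp_force: 60.1
4.1333 [-0.003  -0.0015  0.0038] [0.23 0.11 0.27] f [-3.1  0.3  5.1]
```

```bash
echo '[[[0, 0, -0.02], [0, 0, 0]], [[0, 0, -0.06], [0, 0, 0]], [[0, 0, -0.1], [0, 0, 0]], [[0, 0, -0.1], [0, 0, 0]], [[0, 0, -0.1], [0, 0, 0]], [[0, 0, -0.1], [0, 0, 0]]]' > next.json && python3 -m crank next.json;  python3 d.py .556 -.3444 .22 100.3
```

```text
time_s: 4.63
tool_pos: [0.5028, -0.0729, 0.2162]
tool_rot: [-180.0, -0.0, 100.3]
contact_force: [-0.2, -0.4, -3.8]
gripper_width: 0.473
grasp_force: 62.2
4.6333 [-0.2766  0.004  -0.0038] [-0.01 -0.01 -0.03] f [-0.2 -0.4 -3.8]
```

```bash
echo '[[[-0.04, 0, 0], [0, 0, 0]], [[-0.08, 0, 0], [0, 0, 0]], [[-0.12, 0.002, 0], [0, 0, 0]], [[-0.16, 0.002, 0], [0, 0, 0]], [[-0.2, 0.004, 0], [0, 0, 0]], [[-0.24, 0.004, 0], [0, 0, 0]], [[-0.265, 0.004, 0], [0, 0, 0]], [[-0.277, 0.004, 0], [0, 0, 0]]]' > next.json && python3 -m crank next.json >/dev/null;  echo '[[[0, 0, 0], [0, 0, 0]], [[0, 0, 0], [0, 0, 0]], [[0, 0, 0], [0, 0, 0]], [[0, 0, 0], [0, 0, 0]]]' > next.json && python3 -m crank next.json; python3 d.py .556 -.3444 .1215 100.3
```

```text
time_s: 5.63
tool_pos: [0.5563, -0.3432, 0.2155]
tool_rot: [-179.9, -0.1, 100.4]
contact_force: [-0.9, 0.7, -5.0]
gripper_width: 0.474
grasp_force: 61.3
5.6333 [-0.0013 -0.0004  0.094 ] [-0.05 -0.09  0.06] f [-0.9  0.7 -5. ]
```

```bash
echo '[[[-0.001, 0, 0.03], [0, 0, 0]], [[-0.001, 0, 0.06], [0, 0, 0]], [[-0.001, 0, 0.08], [0, 0, 0]], [[-0.001, 0, 0.088], [0, 0, 0]], [[-0.001, 0, 0.091], [0, 0, 0]], [[-0.001, 0, 0.093], [0, 0, 0]], [[-0.001, 0, 0.093], [0, 0, 0]], [[-0.001, 0, 0.093], [0, 0, 0]]]' > next.json && python3 -m crank next.json >/dev/null;  echo '[[[0, 0, 0.001], [0, 0, 0]], [[0, 0, 0.002], [0, 0, 0]], [[0, 0, 0.002], [0, 0, 0]], [[0, 0, 0.002], [0, 0, 0]], [[0, 0, 0.002], [0, 0, 0]]]' > next.json && python3 -m crank next.json; echo '[[[0, 0, 0.001], [0, 0, 0]], [[0, 0, 0.002], [0, 0, 0]], [[0, 0, 0.002], [0, 0, 0]], [[0, 0, 0.002], [0, 0, 0]], [[0, 0, 0.002], [0, 0, 0]]]' > next.json && python3 -m crank next.json
```

```text
time_s: 6.72
tool_pos: [0.5567, -0.346, 0.1214]
tool_rot: [180.0, 0.0, 100.3]
contact_force: [-0.3, 0.4, -3.6]
gripper_width: 0.472
grasp_force: 61.5
time_s: 7.13
tool_pos: [0.557, -0.3461, 0.1203]
tool_rot: [180.0, 0.0, 100.3]
contact_force: [-2.2, 2.0, 3.0]
gripper_width: 0.474
grasp_force: 62.3
```

```bash
echo '[[[0, 0, 0], [0, 0, 0]], [[0, 0, 0], [0, 0, 0]], [[0, 0, 0], [0, 0, 0]], [[0, 0, 0], [0, 0, 0]], [[0, 0, 0], [0, 0, 0]], [[0, 0, 0], [0, 0, 0]]]' > next.json && python3 -m crank next.json 1.0;  echo '[[[0, 0, -0.03], [0, 0, 0]], [[0, 0, -0.07], [0, 0, 0]], [[0, 0, -0.11], [0, 0, 0]], [[0, 0, -0.13], [0, 0, 0]], [[0, 0, -0.13], [0, 0, 0]], [[0, 0, -0.13], [0, 0, 0]], [[0, 0, -0.13], [0, 0, 0]], [[0, 0, -0.13], [0, 0, 0]]]' > next.json && python3 -m crank next.json; python3 d.py .4847 .0339 .25 100.3;python3 - <<'E'
from fit import *
np.set_printoptions(precision=4,suppress=True)
p=shot('top','m1.png');q=shot('side')
print(fit([p],'sleeve',(.555,-.348)),fit([p,q],'sleeve',(.555,-.348)))
E
```

```text
time_s: 7.63
tool_pos: [0.5568, -0.3459, 0.1192]
tool_rot: [180.0, 0.0, 100.3]
contact_force: [0.2, -0.5, -0.2]
gripper_width: 0.999
grasp_force: 0.0
time_s: 8.3
tool_pos: [0.5558, -0.3453, 0.2466]
tool_rot: [-179.8, -0.2, 100.3]
contact_force: [-0.2, 0.8, -0.7]
gripper_width: 1.003
grasp_force: 0.0
8.3 [ 0.3858 -0.0024 -0.0022] [-0.17 -0.17 -0.03] f [-0.2  0.8 -0.7]
(array([ 0.5567, -0.3461]), np.float64(-140.9889403489991)) (array([ 0.5559, -0.3463]), np.float64(-275.78899286295973))
```

```bash
echo '[[[0.04, 0, 0], [0, 0, 0]], [[0.08, 0, 0], [0, 0, 0]], [[0.12, 0, 0], [0, 0, 0]], [[0.16, -0.002, 0], [0, 0, 0]], [[0.2, -0.002, 0], [0, 0, 0]], [[0.24, -0.002, 0], [0, 0, 0]], [[0.28, -0.002, 0], [0, 0, 0]], [[0.32, -0.002, 0], [0, 0, 0]]]' > next.json && python3 -m crank next.json >/dev/null;  echo '[[[0.035, 0, 0], [0, 0, 0]], [[0.055, 0, 0], [0, 0, 0]], [[0.064, 0, 0], [0, 0, 0]], [[0.064, 0, 0], [0, 0, 0]], [[0.064, 0, 0], [0, 0, 0]], [[0.064, 0, 0], [0, 0, 0]], [[0.064, 0, 0], [0, 0, 0]]]' > next.json && python3 -m crank next.json>/dev/null; python3 d.py .4847 .0339 .098 100
```

```text
9.65 [ 0.0038 -0.0011  0.1511] [-0.03  0.01  0.16] f [ 0.3 -0.6 -0.2]
```

```bash
echo '[[[0.004, -0.001, 0.02], [0, 0, 0]], [[0.004, -0.001, 0.05], [0, 0, 0]], [[0.004, -0.001, 0.08], [0, 0, 0]], [[0.004, -0.001, 0.11], [0, 0, 0]], [[0.004, -0.001, 0.13], [0, 0, 0]], [[0.004, -0.001, 0.145], [0, 0, 0]], [[0.004, -0.001, 0.15], [0, 0, 0]], [[0.004, -0.001, 0.15], [0, 0, 0]]]' > next.json && python3 -m crank next.json >/dev/null;  echo '[[[0, 0, 0], [0, 0, 0]], [[0, 0, 0], [0, 0, 0]], [[0, 0, 0], [0, 0, 0]], [[0, 0, 0], [0, 0, 0]]]' > next.json && python3 -m crank next.json; python3 d.py .4847 .0339 .098 100
```

```text
time_s: 10.65
tool_pos: [0.4855, 0.0352, 0.1007]
tool_rot: [179.9, 0.0, 100.3]
contact_force: [0.2, -0.5, 0.1]
gripper_width: 1.001
grasp_force: 0.0
10.65 [-0.0012 -0.001   0.0027] [0.14 0.03 0.27] f [ 0.2 -0.5  0.1]
```

```bash
echo '[[[-0.001, -0.001, 0.003], [0, 0, 0]], [[-0.001, -0.001, 0.003], [0, 0, 0]], [[-0.001, -0.001, 0.003], [0, 0, 0]], [[-0.001, -0.001, 0.003], [0, 0, 0]]]' > next.json && python3 -m crank next.json; echo '[[[0, 0, 0], [0, 0, 0]], [[0, 0, 0], [0, 0, 0]], [[0, 0, 0], [0, 0, 0]], [[0, 0, 0], [0, 0, 0]], [[0, 0, 0], [0, 0, 0]], [[0, 0, 0], [0, 0, 0]]]' > next.json && python3 -m crank next.json 0 60;  echo '[[[0, 0, -0.02], [0, 0, 0]], [[0, 0, -0.06], [0, 0, 0]], [[0, 0, -0.1], [0, 0, 0]], [[0, 0, -0.12], [0, 0, 0]], [[0, 0, -0.12], [0, 0, 0]], [[0, 0, -0.12], [0, 0, 0]], [[0, 0, -0.12], [0, 0, 0]], [[0, 0, -0.12], [0, 0, 0]]]' > next.json && python3 -m crank next.json; python3 d.py .429 -.310 .22 100.3
```

```text
time_s: 10.98
tool_pos: [0.4837, 0.0342, 0.0963]
tool_rot: [-180.0, -0.0, 100.3]
contact_force: [0.8, 0.5, -0.4]
gripper_width: 0.999
grasp_force: 0.0
time_s: 11.48
tool_pos: [0.4841, 0.0342, 0.0967]
tool_rot: [180.0, 0.0, 100.3]
contact_force: [0.2, 0.5, 2.0]
gripper_width: 0.547
grasp_force: 61.8
time_s: 12.15
tool_pos: [0.4818, 0.0342, 0.2125]
tool_rot: [-179.6, -0.1, 100.3]
contact_force: [-1.0, -0.1, -3.9]
gripper_width: 0.55
grasp_force: 63.7
12.15 [-0.3293 -0.1134 -0.0073] [-0.37 -0.08 -0.03] f [-1.  -0.1 -3.9]
```

```bash
echo '[[[-0.035, -0.012, -0.01], [0, 0, 0]], [[-0.07, -0.024, -0.01], [0, 0, 0]], [[-0.11, -0.038, -0.01], [0, 0, 0]], [[-0.149, -0.051, -0.01], [0, 0, 0]], [[-0.187, -0.064, -0.01], [0, 0, 0]], [[-0.225, -0.077, -0.01], [0, 0, 0]], [[-0.263, -0.09, -0.01], [0, 0, 0]], [[-0.3, -0.103, -0.01], [0, 0, 0]]]' > next.json && python3 -m crank next.json >/dev/null;  echo '[[[-0.02, -0.007, 0], [0, 0, 0]], [[-0.029, -0.01, 0], [0, 0, 0]], [[-0.029, -0.01, 0], [0, 0, 0]], [[-0.029, -0.01, 0], [0, 0, 0]], [[-0.029, -0.01, 0], [0, 0, 0]], [[-0.029, -0.01, 0], [0, 0, 0]]]' > next.json && python3 -m crank next.json; python3 d.py .429 -.310 .098 100.3
```

```text
time_s: 13.32
tool_pos: [0.4314, -0.3082, 0.2256]
tool_rot: [-180.0, -0.1, 100.4]
contact_force: [0.5, 0.3, -5.1]
gripper_width: 0.549
grasp_force: 63.8
13.3167 [-0.0015 -0.0026  0.1276] [-0.03 -0.07  0.08] f [ 0.5  0.3 -5.1]
```

```bash
echo '[[[-0.001, -0.002, 0.03], [0, 0, 0]], [[-0.001, -0.002, 0.06], [0, 0, 0]], [[-0.001, -0.002, 0.09], [0, 0, 0]], [[-0.001, -0.002, 0.11], [0, 0, 0]], [[-0.001, -0.002, 0.12], [0, 0, 0]], [[-0.001, -0.002, 0.125], [0, 0, 0]], [[-0.001, -0.002, 0.126], [0, 0, 0]], [[-0.001, -0.002, 0.126], [0, 0, 0]]]' > next.json && python3 -m crank next.json >/dev/null;  echo '[[[0, 0, 0.001], [0, 0, 0]], [[0, 0, 0.002], [0, 0, 0]], [[0, 0, 0.002], [0, 0, 0]], [[0, 0, 0.002], [0, 0, 0]], [[0, 0, 0.002], [0, 0, 0]]]' > next.json && python3 -m crank next.json
```

```text
time_s: 14.4
tool_pos: [0.4296, -0.3112, 0.0988]
tool_rot: [180.0, 0.0, 100.3]
contact_force: [-0.4, -0.6, -5.2]
gripper_width: 0.549
grasp_force: 64.0
```

```bash
echo '[[[0, 0, 0.001], [0, 0, 0]], [[0, 0, 0.002], [0, 0, 0]], [[0, 0, 0.003], [0, 0, 0]], [[0, 0, 0.003], [0, 0, 0]], [[0, 0, 0.003], [0, 0, 0]]]' > next.json && python3 -m crank next.json
```

```text
time_s: 14.82
tool_pos: [0.4298, -0.3114, 0.0966]
tool_rot: [-180.0, 0.0, 100.3]
contact_force: [-4.0, 2.0, 6.2]
gripper_width: 0.55
grasp_force: 65.1
```

```bash
echo '[[[0, 0, 0], [0, 0, 0]], [[0, 0, 0], [0, 0, 0]], [[0, 0, 0], [0, 0, 0]], [[0, 0, 0], [0, 0, 0]], [[0, 0, 0], [0, 0, 0]], [[0, 0, 0], [0, 0, 0]]]' > next.json && python3 -m crank next.json 1.0;  echo '[[[0, 0, -0.03], [0, 0, 0]], [[0, 0, -0.07], [0, 0, 0]], [[0, 0, -0.11], [0, 0, 0]], [[0, 0, -0.15], [0, 0, 0]], [[0, 0, -0.15], [0, 0, 0]], [[0, 0, -0.15], [0, 0, 0]], [[0, 0, -0.15], [0, 0, 0]], [[0, 0, -0.15], [0, 0, 0]]]' > next.json && python3 -m crank next.json; python3 d.py .6502 .0052 .25 100.3;python3 - <<'E'
from fit import *
np.set_printoptions(precision=4,suppress=True)
p=shot('top','m2.png')
print(fit([p],'sleeve',(.556,-.346)),fit([p],'roller',(.43,-.31)))
E
```

```text
time_s: 15.32
tool_pos: [0.4295, -0.3111, 0.0953]
tool_rot: [180.0, 0.0, 100.3]
contact_force: [-1.1, -0.4, -0.8]
gripper_width: 0.999
grasp_force: 0.0
time_s: 15.98
tool_pos: [0.4287, -0.3104, 0.2432]
tool_rot: [-179.9, -0.2, 100.3]
contact_force: [-0.4, -0.5, -0.3]
gripper_width: 0.999
grasp_force: 0.0
15.9833 [ 0.271   0.2742 -0.0066] [-0.12 -0.15 -0.03] f [-0.4 -0.5 -0.3]
(array([ 0.5567, -0.3461]), np.float64(-140.57296093917898)) (array([ 0.4324, -0.313 ]), np.float64(-154.48428972521663))
```

```bash
echo '[[[0.028, 0.028, 0], [0, 0, 0]], [[0.056, 0.057, 0], [0, 0, 0]], [[0.085, 0.086, 0], [0, 0, 0]], [[0.113, 0.115, 0], [0, 0, 0]], [[0.142, 0.144, 0], [0, 0, 0]], [[0.17, 0.172, 0], [0, 0, 0]], [[0.198, 0.2, 0], [0, 0, 0]], [[0.226, 0.229, 0], [0, 0, 0]]]' > next.json && python3 -m crank next.json >/dev/null;  echo '[[[0.025, 0.025, 0], [0, 0, 0]], [[0.042, 0.042, 0], [0, 0, 0]], [[0.045, 0.045, 0], [0, 0, 0]], [[0.045, 0.045, 0], [0, 0, 0]], [[0.045, 0.045, 0], [0, 0, 0]], [[0.045, 0.045, 0], [0, 0, 0]], [[0.045, 0.045, 0], [0, 0, 0]]]' > next.json && python3 -m crank next.json>/dev/null; python3 d.py .6502 .0052 .118 100.3
```

```text
17.2833 [0.0019 0.0005 0.127 ] [-0.04  0.   -0.12] f [-0.4 -0.3  0.4]
```

```bash
echo '[[[0.001, 0, 0.03], [0, 0, 0]], [[0.002, 0, 0.06], [0, 0, 0]], [[0.002, 0, 0.09], [0, 0, 0]], [[0.002, 0, 0.11], [0, 0, 0]], [[0.002, 0, 0.12], [0, 0, 0]], [[0.002, 0, 0.126], [0, 0, 0]], [[0.002, 0, 0.126], [0, 0, 0]], [[0.002, 0, 0.126], [0, 0, 0]]]' > next.json && python3 -m crank next.json >/dev/null;  echo '[[[0, 0, 0], [0, 0, 0]], [[0, 0, 0], [0, 0, 0]], [[0, 0, 0], [0, 0, 0]]]' > next.json && python3 -m crank next.json;python3 d.py .6502 .0052 .118 100.3; echo '[[[0, 0, 0], [0, 0, 0]], [[0, 0, 0], [0, 0, 0]], [[0, 0, 0], [0, 0, 0]], [[0, 0, 0], [0, 0, 0]], [[0, 0, 0], [0, 0, 0]], [[0, 0, 0], [0, 0, 0]]]' > next.json && python3 -m crank next.json 0 60;  echo '[[[0, 0, -0.02], [0, 0, 0]], [[0, 0, -0.06], [0, 0, 0]], [[0, 0, -0.1], [0, 0, 0]], [[0, 0, -0.12], [0, 0, 0]], [[0, 0, -0.12], [0, 0, 0]], [[0, 0, -0.12], [0, 0, 0]], [[0, 0, -0.12], [0, 0, 0]], [[0, 0, -0.12], [0, 0, 0]]]' > next.json && python3 -m crank next.json; python3 d.py .526 -.221 .24 100.3
```

```text
time_s: 18.2
tool_pos: [0.6512, 0.0064, 0.1209]
tool_rot: [179.9, 0.0, 100.3]
contact_force: [0.3, -0.1, -0.8]
gripper_width: 0.999
grasp_force: 0.0
18.2 [-0.001  -0.0012  0.0029] [ 0.14  0.04 -0.03] f [ 0.3 -0.1 -0.8]
time_s: 18.7
tool_pos: [0.6504, 0.0064, 0.1195]
tool_rot: [-180.0, 0.0, 100.3]
contact_force: [-1.6, -0.5, 1.3]
gripper_width: 0.406
grasp_force: 60.7
time_s: 19.37
tool_pos: [0.6484, 0.0065, 0.2346]
tool_rot: [-179.6, -0.1, 100.3]
contact_force: [-0.2, 0.7, -5.5]
gripper_width: 0.406
grasp_force: 61.8
19.3667 [-0.2021 -0.161  -0.0046] [-0.41 -0.11 -0.03] f [-0.2  0.7 -5.5]
```

```bash
echo '[[[-0.03, -0.024, 0], [0, 0, 0]], [[-0.06, -0.048, 0], [0, 0, 0]], [[-0.09, -0.072, 0], [0, 0, 0]], [[-0.12, -0.096, 0], [0, 0, 0]], [[-0.15, -0.119, 0], [0, 0, 0]], [[-0.18, -0.143, 0], [0, 0, 0]], [[-0.197, -0.157, 0], [0, 0, 0]], [[-0.202, -0.161, 0], [0, 0, 0]]]' > next.json && python3 -m crank next.json >/dev/null;  echo '[[[0, 0, 0], [0, 0, 0]], [[0, 0, 0], [0, 0, 0]], [[0, 0, 0], [0, 0, 0]], [[0, 0, 0], [0, 0, 0]]]' > next.json && python3 -m crank next.json; python3 d.py .526 -.221 .121 100.3
```

```text
time_s: 20.37
tool_pos: [0.5284, -0.2198, 0.2387]
tool_rot: [-180.0, -0.1, 100.4]
contact_force: [0.5, 0.2, -4.6]
gripper_width: 0.408
grasp_force: 62.4
20.3667 [-0.0009 -0.0026  0.1177] [-0.03 -0.05  0.08] f [ 0.5  0.2 -4.6]
```

```bash
echo '[[[0, -0.002, 0.03], [0, 0, 0]], [[0, -0.002, 0.06], [0, 0, 0]], [[0, -0.002, 0.085], [0, 0, 0]], [[0, -0.002, 0.1], [0, 0, 0]], [[0, -0.002, 0.11], [0, 0, 0]], [[0, -0.002, 0.115], [0, 0, 0]], [[0, -0.002, 0.116], [0, 0, 0]], [[0, -0.002, 0.116], [0, 0, 0]]]' > next.json && python3 -m crank next.json >/dev/null;  echo '[[[0, 0, 0.001], [0, 0, 0]], [[0, 0, 0.002], [0, 0, 0]], [[0, 0, 0.002], [0, 0, 0]], [[0, 0, 0.002], [0, 0, 0]], [[0, 0, 0.002], [0, 0, 0]]]' > next.json && python3 -m crank next.json;echo '[[[0, 0, 0.001], [0, 0, 0]], [[0, 0, 0.002], [0, 0, 0]], [[0, 0, 0.002], [0, 0, 0]], [[0, 0, 0.002], [0, 0, 0]], [[0, 0, 0.002], [0, 0, 0]]]' > next.json && python3 -m crank next.json
```

```text
time_s: 21.45
tool_pos: [0.5262, -0.2216, 0.1218]
tool_rot: [180.0, 0.0, 100.3]
contact_force: [0.5, 0.0, -4.4]
gripper_width: 0.409
grasp_force: 62.2
time_s: 21.87
tool_pos: [0.5261, -0.2215, 0.1195]
tool_rot: [180.0, 0.0, 100.3]
contact_force: [-0.9, 0.1, -2.3]
gripper_width: 0.41
grasp_force: 62.9
```

```bash
echo '[[[0, 0, 0.001], [0, 0, 0]], [[0, 0, 0.001], [0, 0, 0]], [[0, 0, 0.001], [0, 0, 0]]]' > next.json && python3 -m crank next.json; echo '[[[0, 0, 0], [0, 0, 0]], [[0, 0, 0], [0, 0, 0]], [[0, 0, 0], [0, 0, 0]], [[0, 0, 0], [0, 0, 0]], [[0, 0, 0], [0, 0, 0]], [[0, 0, 0], [0, 0, 0]]]' > next.json && python3 -m crank next.json 1.0;  echo '[[[0, 0, -0.03], [0, 0, 0]], [[0, 0, -0.07], [0, 0, 0]], [[0, 0, -0.11], [0, 0, 0]], [[0, 0, -0.14], [0, 0, 0]], [[0, 0, -0.14], [0, 0, 0]], [[0, 0, -0.14], [0, 0, 0]], [[0, 0, -0.14], [0, 0, 0]], [[0, 0, -0.14], [0, 0, 0]]]' > next.json && python3 -m crank next.json
python3 - <<'E'
from fit import *
np.set_printoptions(precision=4,suppress=True)
p=shot('top','m3.png');q=shot('side','m3s.png')
for ps in ([p],[q],[p,q]):
    print(fit(ps,'sleeve',(.556,-.346)),fit(ps,'roller',(.43,-.312)),fit(ps,'shaft',(.526,-.2215)),fit(ps,'bearing',(.572,-.0235,11)))
E
python3 d.py .572 -.0235 .2 101
```

```text
time_s: 22.12
tool_pos: [0.5263, -0.2216, 0.1195]
tool_rot: [180.0, 0.0, 100.3]
contact_force: [-2.8, 1.0, 4.8]
gripper_width: 0.409
grasp_force: 63.4
time_s: 22.62
tool_pos: [0.5261, -0.2214, 0.1182]
tool_rot: [180.0, 0.0, 100.3]
contact_force: [-0.4, -0.9, 0.1]
gripper_width: 1.0
grasp_force: 0.0
time_s: 23.28
tool_pos: [0.5252, -0.2209, 0.2562]
tool_rot: [-179.8, -0.1, 100.3]
contact_force: [0.2, -0.5, -0.9]
gripper_width: 0.999
grasp_force: 0.0
(array([ 0.5718, -0.3544]), np.float64(-52.55956489192012)) (array([ 0.4774, -0.1468]), np.float64(-78.36306841508772)) (array([ 0.5277, -0.2215]), np.float64(-128.43453922395992)) (array([ 0.5726, -0.0238, 12.4132]), np.float64(-88.52342527373185))
(array([ 0.555 , -0.3472]), np.float64(-129.5996396050962)) (array([ 0.4304, -0.312 ]), np.float64(-194.3316510401807)) (array([ 0.5255, -0.2234]), np.float64(-157.5846064047293)) (array([ 0.5683, -0.0319, 13.8034]), np.float64(-93.05203263625253))
(array([ 0.5551, -0.347 ]), np.float64(-169.82795051059125)) (array([ 0.4304, -0.312 ]), np.float64(-197.85217138191973)) (array([ 0.5261, -0.2228]), np.float64(-274.1161399433518)) (array([ 0.5724, -0.0238, 12.1438]), np.float64(-164.92551892076034))
23.3833 [0.1858 0.0814 0.0563] [-0.17 -0.13 -0.73] f [ 0.6  0.5 -0.7]
```

View pics/m3.png

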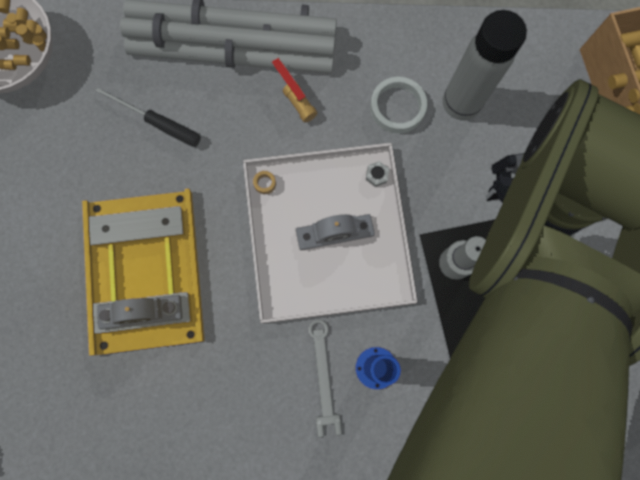

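Tray now holds only the bearing at (336,231), the bush and the nut; the shaft shows at (462,257) on the mat. Next I measure the bearing from its foot holes.

Run:
```python
from fit import *
np.set_printoptions(precision=4,suppress=True)
p=shot('top');H=[]
for (u,v) in((307,236.5),(364,226)):
    u,v=int(u),int(v);k=p['image'][v-4:v+5,u-4:u+5].astype(float).mean(2); wt=np.clip(np.percentile(k,40)-8-k,0,None); yy,xx=np.mgrid[v-4:v+5,u-4:u+5]
    U=(wt*xx).sum()/wt.sum();V=(wt*yy).sum()/wt.sum(); H.append(ray(p,U,V,.018)); print(U,V,H[-1])
d=H[0]-H[1]; print((H[0]+H[1])/2,np.hypot(*d[:2]),np.degrees(np.arctan2(-d[0],d[1])))
S=8;O=dict(bearing=(.5722,-.0235,11.0))
b=overlay(p,O,S)[int(205*S):int(255*S),int(290*S):int(385*S)]
cv2.imwrite('pics/b4.png',b[:,:,::-1])
```

```text
306.2645631067962 236.1723300970874 [0.5639 0.023  0.018 ]
363.0743243243244 225.29054054054055 [ 0.5841 -0.0696  0.018 ]
[ 0.574  -0.0233  0.018 ] 0.09483843394013107 12.31901713905412
```

View pics/b4.png

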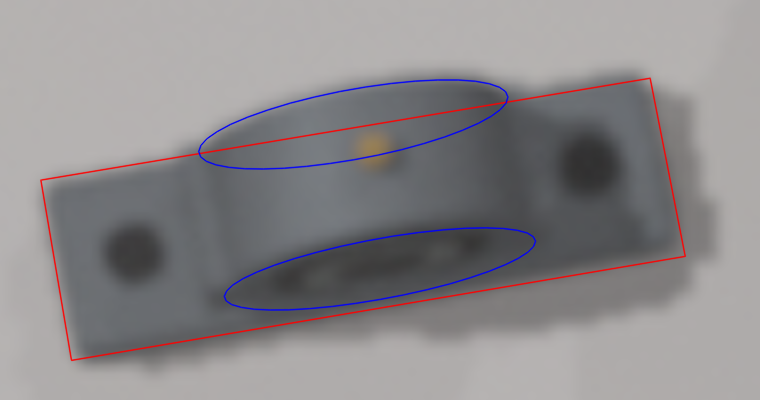

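```bash
python3 d.py .5728 -.0235 .2 102.2; echo '[[[0.03, 0.012, 0], [0, 0, -0.5]], [[0.065, 0.027, 0], [0, 0, -1]], [[0.1, 0.042, 0.01], [0, 0, -1.5]], [[0.135, 0.058, 0.02], [0, 0, -1.9]], [[0.165, 0.071, 0.03], [0, 0, -1.9]], [[0.184, 0.08, 0.045], [0, 0, -1.9]], [[0.186, 0.081, 0.055], [0, 0, -1.9]], [[0.186, 0.081, 0.055], [0, 0, -1.9]]]' > next.json && python3 -m crank next.json >/dev/null;  echo '[[[0, 0, 0], [0, 0, 0]], [[0, 0, 0], [0, 0, 0]], [[0, 0, 0], [0, 0, 0]], [[0, 0, 0], [0, 0, 0]]]' > next.json && python3 -m crank next.json; python3 d.py .5728 -.0235 .054 102.2
```

```text
23.4333 [0.1858 0.0821 0.0565] [-0.15 -0.12 -1.93] f [ 0.3 -0.2 -0.6]
time_s: 24.43
tool_pos: [0.573, -0.0251, 0.2044]
tool_rot: [179.9, 0.0, 102.1]
contact_force: [0.5, -0.6, 0.1]
gripper_width: 1.002
grasp_force: 0.0
24.4333 [ 1.700e-03 -1.000e-04  1.504e-01] [ 0.09  0.04 -0.12] f [ 0.5 -0.6  0.1]
```

```bash
echo '[[[0.001, 0, 0.03], [0, 0, 0]], [[0.001, 0, 0.06], [0, 0, 0]], [[0.001, 0, 0.09], [0, 0, 0]], [[0.001, 0, 0.12], [0, 0, 0]], [[0.001, 0, 0.135], [0, 0, 0]], [[0.001, 0, 0.144], [0, 0, 0]], [[0.001, 0, 0.147], [0, 0, 0]], [[0.001, 0, 0.147], [0, 0, 0]]]' > next.json && python3 -m crank next.json >/dev/null;  echo '[[[0, 0, 0], [0, 0, 0]], [[0, 0, 0], [0, 0, 0]], [[0, 0, 0], [0, 0, 0]], [[0, 0, 0], [0, 0, 0]]]' > next.json && python3 -m crank next.json; python3 d.py .5728 -.0235 .054 102.2
```

```text
time_s: 25.43
tool_pos: [0.5731, -0.0231, 0.0576]
tool_rot: [179.9, 0.0, 102.2]
contact_force: [-0.4, 0.4, -0.6]
gripper_width: 1.0
grasp_force: 0.0
25.4333 [-0.0004 -0.0004  0.0036] [ 0.12  0.04 -0.02] f [-0.4  0.4 -0.6]
```

```bash
echo '[[[0, 0, 0.003], [0, 0, 0]], [[0, 0, 0.003], [0, 0, 0]], [[0, 0, 0.003], [0, 0, 0]], [[0, 0, 0.003], [0, 0, 0]]]' > next.json && python3 -m crank next.json; echo '[[[0, 0, 0], [0, 0, 0]], [[0, 0, 0], [0, 0, 0]], [[0, 0, 0], [0, 0, 0]], [[0, 0, 0], [0, 0, 0]], [[0, 0, 0], [0, 0, 0]], [[0, 0, 0], [0, 0, 0]], [[0, 0, 0], [0, 0, 0]], [[0, 0, 0], [0, 0, 0]]]' > next.json && python3 -m crank next.json 0 80
```

```text
time_s: 25.77
tool_pos: [0.5722, -0.0229, 0.0532]
tool_rot: [-180.0, -0.0, 102.2]
contact_force: [0.5, 0.2, -0.4]
gripper_width: 1.001
grasp_force: 0.0
time_s: 26.43
tool_pos: [0.5728, -0.0229, 0.0536]
tool_rot: [179.9, 0.0, 102.2]
contact_force: [1.5, 1.2, -0.3]
gripper_width: 0.341
grasp_force: 79.1
```

```bash
echo '[[[0, 0, -0.01], [0, 0, 0]], [[0, 0, -0.03], [0, 0, 0]], [[0, 0, -0.06], [0, 0, 0]], [[0, 0, -0.09], [0, 0, 0]], [[0, 0, -0.1], [0, 0, 0]], [[0, 0, -0.1], [0, 0, 0]], [[0, 0, -0.1], [0, 0, 0]], [[0, 0, -0.1], [0, 0, 0]]]' > next.json && python3 -m crank next.json; python3 d.py .5732 .2966 .154 98.2
```

```text
time_s: 27.1
tool_pos: [0.5704, -0.0227, 0.1503]
tool_rot: [-179.7, -0.1, 102.2]
contact_force: [-0.9, 0.2, -7.4]
gripper_width: 0.344
grasp_force: 80.5
27.1 [ 0.3116  0.0701 -0.0035] [-0.29 -0.09  3.97] f [-0.9  0.2 -7.4]
```

```bash
echo '[[[0.02, 0.005, -0.005], [0, 0, 0.5]], [[0.06, 0.013, -0.005], [0, 0, 1]], [[0.1, 0.022, -0.005], [0, 0, 1.5]], [[0.14, 0.031, -0.005], [0, 0, 2]], [[0.18, 0.04, -0.005], [0, 0, 2.5]], [[0.22, 0.049, -0.005], [0, 0, 3]], [[0.26, 0.058, -0.005], [0, 0, 3.5]], [[0.29, 0.065, -0.005], [0, 0, 4]]]' > next.json && python3 -m crank next.json >/dev/null;  echo '[[[0.015, 0.004, 0], [0, 0, 0]], [[0.019, 0.005, 0], [0, 0, 0]], [[0.019, 0.005, 0], [0, 0, 0]], [[0.019, 0.005, 0], [0, 0, 0]], [[0.019, 0.005, 0], [0, 0, 0]], [[0.019, 0.005, 0], [0, 0, 0]], [[0.019, 0.005, 0], [0, 0, 0]]]' > next.json && python3 -m crank next.json>/dev/null; python3 d.py .5732 .2966 .088 98.2;  python3 - <<'E'
from h import *
p=shot('top');q=shot('side')
a=p['image'][150:350,80:300]; b=q['image'][100:260,180:380]
im=np.hstack([cv2.resize(a,(440,400)),cv2.resize(b,(360,288+112))]); cv2.imwrite('pics/n1.png',im[:,:,::-1])
E
```

```text
28.35 [ 0.0046 -0.0033  0.0702] [-0.02  0.01 -0.12] f [-0.2 -0.2 -6.1]
```

View pics/n1.png

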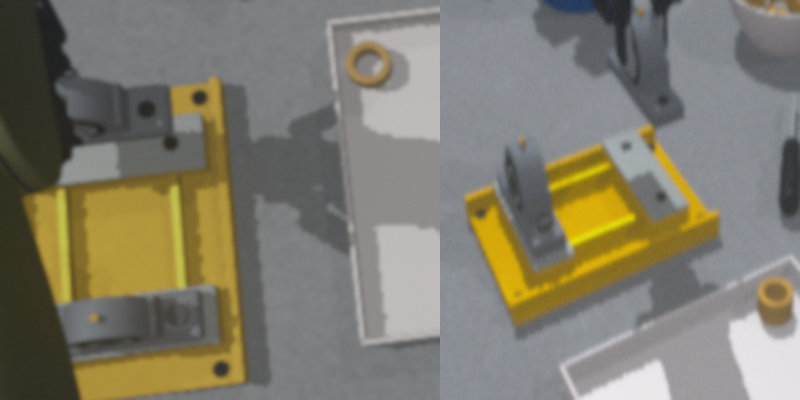

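The block hangs level and parallel above the empty pedestal: foot hole at (147,107), pedestal hole at (171,143). I'm lowering it now.

```bash
echo '[[[0.002, -0.001, 0.01], [0, 0, 0]], [[0.004, -0.003, 0.03], [0, 0, 0]], [[0.004, -0.003, 0.05], [0, 0, 0]], [[0.004, -0.003, 0.06], [0, 0, 0]], [[0.004, -0.003, 0.063], [0, 0, 0]], [[0.004, -0.003, 0.063], [0, 0, 0]], [[0.004, -0.003, 0.063], [0, 0, 0]], [[0.004, -0.003, 0.063], [0, 0, 0]]]' > next.json && python3 -m crank next.json >/dev/null;  echo '[[[0, 0, 0], [0, 0, 0]], [[0, 0, 0], [0, 0, 0]], [[0, 0, 0], [0, 0, 0]], [[0, 0, 0], [0, 0, 0]]]' > next.json && python3 -m crank next.json; python3 d.py .5732 .2966 .084 98.2
```

```text
time_s: 29.45
tool_pos: [0.5737, 0.2974, 0.0958]
tool_rot: [180.0, -0.0, 98.2]
contact_force: [-0.6, 0.1, -6.0]
gripper_width: 0.34
grasp_force: 80.0
29.45 [-0.0007 -0.0006  0.0118] [ 0.04 -0.01 -0.03] f [-0.6  0.1 -6. ]
```

```bash
echo '[[[0, 0, 0.004], [0, 0, 0]], [[0, 0, 0.007], [0, 0, 0]], [[0, 0, 0.009], [0, 0, 0]], [[0, 0, 0.009], [0, 0, 0]], [[0, 0, 0.009], [0, 0, 0]], [[0, 0, 0.009], [0, 0, 0]]]' > next.json && python3 -m crank next.json;  echo '[[[0, 0, 0.001], [0, 0, 0]], [[0, 0, 0.002], [0, 0, 0]], [[0, 0, 0.003], [0, 0, 0]], [[0, 0, 0.003], [0, 0, 0]], [[0, 0, 0.003], [0, 0, 0]]]' > next.json && python3 -m crank next.json; python3 d.py .5732 .2966 .084 98.2
```

```text
time_s: 29.95
tool_pos: [0.5735, 0.2973, 0.0863]
tool_rot: [-180.0, 0.0, 98.2]
contact_force: [-0.1, -0.1, -6.3]
gripper_width: 0.342
grasp_force: 80.2
time_s: 30.37
tool_pos: [0.5736, 0.2974, 0.0836]
tool_rot: [180.0, -0.0, 98.2]
contact_force: [-0.4, -0.6, -5.7]
gripper_width: 0.346
grasp_force: 80.3
30.3667 [-0.0007 -0.0005 -0.0004] [ 0.03 -0.01 -0.03] f [-0.4 -0.6 -5.7]
```

```bash
echo '[[[0, 0, 0.001], [0, 0, 0]], [[0, 0, 0.002], [0, 0, 0]], [[0, 0, 0.002], [0, 0, 0]], [[0, 0, 0.002], [0, 0, 0]]]' > next.json && python3 -m crank next.json
```

```text
time_s: 30.7
tool_pos: [0.5738, 0.2974, 0.0836]
tool_rot: [-180.0, 0.0, 98.2]
contact_force: [-5.9, -2.3, 5.2]
gripper_width: 0.339
grasp_force: 81.9
```

```bash
echo '[[[0, 0, 0], [0, 0, 0]], [[0, 0, 0], [0, 0, 0]], [[0, 0, 0], [0, 0, 0]], [[0, 0, 0], [0, 0, 0]], [[0, 0, 0], [0, 0, 0]], [[0, 0, 0], [0, 0, 0]]]' > next.json && python3 -m crank next.json 1.0;  echo '[[[0, 0, -0.02], [0, 0, 0]], [[0, 0, -0.05], [0, 0, 0]], [[0, 0, -0.09], [0, 0, 0]], [[0, 0, -0.13], [0, 0, 0]], [[0, 0, -0.16], [0, 0, 0]], [[0, 0, -0.165], [0, 0, 0]], [[0, 0, -0.165], [0, 0, 0]], [[0, 0, -0.165], [0, 0, 0]]]' > next.json && python3 -m crank next.json;python3 d.py .526 -.222 .25 100.3
```

```text
time_s: 31.2
tool_pos: [0.5736, 0.2973, 0.0813]
tool_rot: [180.0, -0.0, 98.2]
contact_force: [-0.4, -0.8, -0.2]
gripper_width: 1.0
grasp_force: 0.0
time_s: 31.87
tool_pos: [0.5733, 0.2972, 0.2459]
tool_rot: [-180.0, 0.0, 98.2]
contact_force: [-0.8, 0.4, -0.8]
gripper_width: 1.001
grasp_force: 0.0
31.8667 [-0.5072 -0.1206 -0.0041] [-0.01  0.   -2.13] f [-0.8  0.4 -0.8]
```

```bash
echo '[[[-0.036, -0.008, 0], [0, 0, 0]], [[-0.072, -0.016, 0], [0, 0, 0]], [[-0.11, -0.026, 0], [0, 0, -0.5]], [[-0.15, -0.036, 0], [0, 0, -1]], [[-0.19, -0.045, 0], [0, 0, -1.5]], [[-0.23, -0.055, 0], [0, 0, -2]], [[-0.27, -0.064, 0], [0, 0, -2.1]], [[-0.307, -0.073, 0], [0, 0, -2.1]]]' > next.json && python3 -m crank next.json >/dev/null;  python3 - <<'E'
from fit import *
np.set_printoptions(precision=4,suppress=True)
p=shot('top');q=shot('side')
print([fit(ps,'bearing',(.5733,.2967,8.2),.034,.004) for ps in([p],[q],[p,q])])
O=dict(bearing=(.5733,.2961,8.2,.034))
a=overlay(p,O,5)[185*5:260*5,75*5:205*5]; b=overlay(q,O,4)[130*4:200*4,240*4:340*4]
a=cv2.resize(a,(520,300)); im=np.vstack([a,cv2.resize(b,(520,int(280*1.3)))[:300]]); cv2.imwrite('pics/n2.png',im[:,:,::-1])
E
```

```text
[(array([0.5729, 0.2988, 9.9113]), np.float64(-78.42694765432346)), (array([0.5759, 0.3072, 4.8488]), np.float64(-68.75677577767627)), (array([0.573 , 0.2983, 7.9641]), np.float64(-144.90729703634517))]
```

View pics/n2.png

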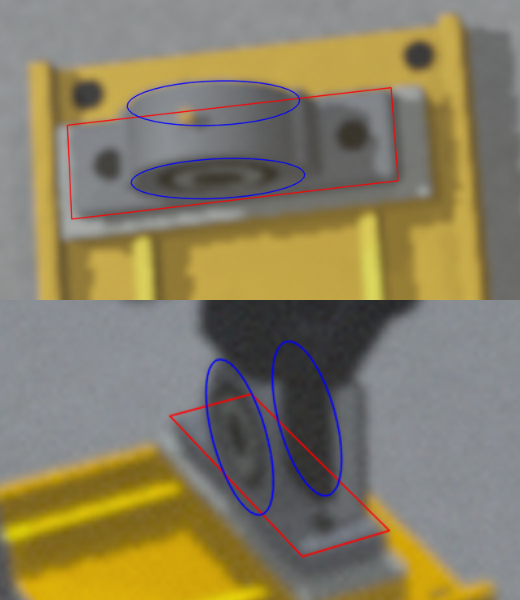

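```bash
python3 d.py .526 -.222 .25 100.3
```

```text
32.6333 [-0.1947 -0.0513 -0.0066] [-0.3  -0.   -0.39] f [ 1.1 -0.3  0.2]
```

Run:
```python
from fit import *
np.set_printoptions(precision=4,suppress=True)
p=shot('top');H=[]
for (u,v) in((102,226),(163,218)):
    k=p['image'][v-4:v+5,u-4:u+5].astype(float).mean(2); wt=np.clip(np.percentile(k,40)-8-k,0,None); yy,xx=np.mgrid[v-4:v+5,u-4:u+5]
    U=(wt*xx).sum()/wt.sum();V=(wt*yy).sum()/wt.sum(); H.append(ray(p,U,V,.048)); print(U,V,H[-1])
d=H[0]-H[1]; print((H[0]+H[1])/2,np.hypot(*d[:2]),np.degrees(np.arctan2(-d[0],d[1])))
```

```text
101.48740416210295 225.62979189485213 [0.5676 0.3443 0.048 ]
162.5868263473054 218.23353293413174 [0.5816 0.2498 0.048 ]
[0.5746 0.2971 0.048 ] 0.09554737890710027 8.455719277256517
```

The holes put the block about 1 mm from the seat centre at yaw 8.4°, against 8.2° for the seat, so it is well seated. Now I'm returning the shaft.

```bash
echo '[[[-0.04, -0.01, 0], [0, 0, 0]], [[-0.08, -0.021, 0], [0, 0, 0]], [[-0.12, -0.032, 0], [0, 0, 0]], [[-0.16, -0.042, 0], [0, 0, 0]], [[-0.185, -0.049, 0], [0, 0, 0]], [[-0.194, -0.051, 0], [0, 0, 0]], [[-0.194, -0.051, 0], [0, 0, 0]], [[-0.194, -0.051, 0], [0, 0, 0]]]' > next.json && python3 -m crank next.json >/dev/null;  echo '[[[0, 0, 0], [0, 0, 0]], [[0, 0, 0], [0, 0, 0]], [[0, 0, 0], [0, 0, 0]], [[0, 0, 0], [0, 0, 0]], [[0, 0, 0], [0, 0, 0]]]' > next.json && python3 -m crank next.json>/dev/null;python3 d.py .5261 -.2217 .118 100.3
```

```text
33.7667 [-0.0047 -0.0043  0.1285] [0.01 0.01 0.03] f [ 0.3  1.1 -0.3]
```

```bash
echo '[[[-0.003, -0.003, 0.02], [0, 0, 0]], [[-0.004, -0.004, 0.05], [0, 0, 0]], [[-0.004, -0.004, 0.08], [0, 0, 0]], [[-0.004, -0.004, 0.105], [0, 0, 0]], [[-0.004, -0.004, 0.12], [0, 0, 0]], [[-0.004, -0.004, 0.127], [0, 0, 0]], [[-0.004, -0.004, 0.127], [0, 0, 0]], [[-0.004, -0.004, 0.127], [0, 0, 0]]]' > next.json && python3 -m crank next.json >/dev/null;  echo '[[[0, 0, 0], [0, 0, 0]], [[0, 0, 0], [0, 0, 0]], [[0, 0, 0], [0, 0, 0]], [[0, 0, 0], [0, 0, 0]]]' > next.json && python3 -m crank next.json>/dev/null;python3 d.py .5261 -.2217 .118 100.3; echo '[[[0, 0, 0], [0, 0, 0]], [[0, 0, 0], [0, 0, 0]], [[0, 0, 0], [0, 0, 0]], [[0, 0, 0], [0, 0, 0]], [[0, 0, 0], [0, 0, 0]], [[0, 0, 0], [0, 0, 0]]]' > next.json && python3 -m crank next.json 0 60;  echo '[[[0, 0, -0.02], [0, 0, 0]], [[0, 0, -0.06], [0, 0, 0]], [[0, 0, -0.1], [0, 0, 0]], [[0, 0, -0.12], [0, 0, 0]], [[0, 0, -0.12], [0, 0, 0]], [[0, 0, -0.12], [0, 0, 0]], [[0, 0, -0.12], [0, 0, 0]], [[0, 0, -0.12], [0, 0, 0]]]' > next.json && python3 -m crank next.json; python3 d.py .6502 .0062 .24 100.3
```

```text
34.7667 [ 0.0003 -0.0004  0.0024] [ 0.09  0.07 -0.03] f [-0.3 -0.7 -0.9]
time_s: 35.27
tool_pos: [0.5263, -0.2217, 0.1195]
tool_rot: [180.0, 0.0, 100.3]
contact_force: [1.3, 0.4, 0.8]
gripper_width: 0.407
grasp_force: 60.4
time_s: 35.93
tool_pos: [0.5242, -0.2207, 0.235]
tool_rot: [-179.7, -0.3, 100.3]
contact_force: [0.2, 0.4, -6.1]
gripper_width: 0.403
grasp_force: 61.8
35.9333 [ 0.2008  0.1644 -0.005 ] [-0.32 -0.25 -0.03] f [ 0.2  0.4 -6.1]
```

```bash
echo '[[[0.03, 0.025, 0], [0, 0, 0]], [[0.06, 0.049, 0], [0, 0, 0]], [[0.09, 0.074, 0], [0, 0, 0]], [[0.12, 0.098, 0], [0, 0, 0]], [[0.15, 0.123, 0], [0, 0, 0]], [[0.18, 0.147, 0], [0, 0, 0]], [[0.196, 0.16, 0], [0, 0, 0]], [[0.2, 0.164, 0], [0, 0, 0]]]' > next.json && python3 -m crank next.json >/dev/null;  echo '[[[0, 0, 0], [0, 0, 0]], [[0, 0, 0], [0, 0, 0]], [[0, 0, 0], [0, 0, 0]], [[0, 0, 0], [0, 0, 0]], [[0, 0, 0], [0, 0, 0]]]' > next.json && python3 -m crank next.json>/dev/null; python3 d.py .6504 .0064 .1195 100.3
```

```text
37.0167 [ 0.0033 -0.0003  0.1197] [-0.02  0.01 -0.13] f [ 0.5  0.9 -4.9]
```

```bash
echo '[[[0.003, 0, 0.03], [0, 0, 0]], [[0.003, 0, 0.06], [0, 0, 0]], [[0.003, 0, 0.085], [0, 0, 0]], [[0.003, 0, 0.1], [0, 0, 0]], [[0.003, 0, 0.11], [0, 0, 0]], [[0.003, 0, 0.114], [0, 0, 0]], [[0.003, 0, 0.114], [0, 0, 0]], [[0.003, 0, 0.114], [0, 0, 0]]]' > next.json && python3 -m crank next.json >/dev/null;  echo '[[[0, 0, 0], [0, 0, 0]], [[0, 0, 0], [0, 0, 0]], [[0, 0, 0], [0, 0, 0]], [[0, 0, 0], [0, 0, 0]]]' > next.json && python3 -m crank next.json>/dev/null; python3 d.py .6504 .0064 .1195 100.3
```

```text
38.0167 [-0.0007 -0.0014  0.0067] [ 0.07  0.02 -0.02] f [-0.2 -0.1 -5.6]
```

```bash
echo '[[[-0.001, -0.001, 0.002], [0, 0, 0]], [[-0.001, -0.001, 0.004], [0, 0, 0]], [[-0.001, -0.001, 0.005], [0, 0, 0]], [[-0.001, -0.001, 0.006], [0, 0, 0]], [[-0.001, -0.001, 0.006], [0, 0, 0]], [[-0.001, -0.001, 0.006], [0, 0, 0]]]' > next.json && python3 -m crank next.json;echo '[[[0, 0, 0.001], [0, 0, 0]], [[0, 0, 0.002], [0, 0, 0]], [[0, 0, 0.002], [0, 0, 0]], [[0, 0, 0.002], [0, 0, 0]], [[0, 0, 0.002], [0, 0, 0]]]' > next.json && python3 -m crank next.json; python3 d.py .6504 .0064 .1195 100.3
```

```text
time_s: 38.52
tool_pos: [0.6502, 0.0062, 0.1195]
tool_rot: [-180.0, -0.0, 100.3]
contact_force: [-2.3, -0.4, -1.2]
gripper_width: 0.404
grasp_force: 62.7
time_s: 38.93
tool_pos: [0.6504, 0.0062, 0.1195]
tool_rot: [-180.0, 0.0, 100.3]
contact_force: [-5.8, 0.4, 7.3]
gripper_width: 0.407
grasp_force: 63.6
38.9333 [0.0002 0.     0.    ] [-0.03  0.01 -0.02] f [-5.8  0.4  7.3]
```

Release, then the roller (mat grip pose .4298, -.3114, .0966).

```bash
echo '[[[0, 0, 0], [0, 0, 0]], [[0, 0, 0], [0, 0, 0]], [[0, 0, 0], [0, 0, 0]], [[0, 0, 0], [0, 0, 0]], [[0, 0, 0], [0, 0, 0]], [[0, 0, 0], [0, 0, 0]]]' > next.json && python3 -m crank next.json 1.0 >/dev/null;  echo '[[[0, 0, -0.03], [0, 0, 0]], [[0, 0, -0.07], [0, 0, 0]], [[0, 0, -0.11], [0, 0, 0]], [[0, 0, -0.14], [0, 0, 0]], [[0, 0, -0.14], [0, 0, 0]], [[0, 0, -0.14], [0, 0, 0]], [[0, 0, -0.14], [0, 0, 0]], [[0, 0, -0.14], [0, 0, 0]]]' > next.json && python3 -m crank next.json; python3 d.py .4298 -.3114 .25 100.3
```

```text
time_s: 40.1
tool_pos: [0.6494, 0.0063, 0.2549]
tool_rot: [-179.8, -0.1, 100.3]
contact_force: [-0.4, -0.1, -0.9]
gripper_width: 1.0
grasp_force: 0.0
40.1 [-0.2734 -0.2728  0.0057] [-0.2  -0.05 -0.03] f [-0.4 -0.1 -0.9]
```

```bash
echo '[[[-0.028, -0.028, 0], [0, 0, 0]], [[-0.057, -0.057, 0], [0, 0, 0]], [[-0.086, -0.086, 0], [0, 0, 0]], [[-0.115, -0.115, 0], [0, 0, 0]], [[-0.144, -0.144, 0], [0, 0, 0]], [[-0.173, -0.173, 0], [0, 0, 0]], [[-0.202, -0.202, 0], [0, 0, 0]], [[-0.23, -0.23, 0], [0, 0, 0]]]' > next.json && python3 -m crank next.json >/dev/null;  echo '[[[-0.025, -0.025, 0], [0, 0, 0]], [[-0.04, -0.04, 0], [0, 0, 0]], [[-0.042, -0.042, 0], [0, 0, 0]], [[-0.042, -0.042, 0], [0, 0, 0]], [[-0.042, -0.042, 0], [0, 0, 0]], [[-0.042, -0.042, 0], [0, 0, 0]], [[-0.042, -0.042, 0], [0, 0, 0]], [[-0.042, -0.042, 0], [0, 0, 0]]]' > next.json && python3 -m crank next.json>/dev/null; python3 d.py .4298 -.3114 .0966 100.3
```

```text
41.4333 [-0.002  -0.0025  0.1606] [-0.01 -0.02  0.08] f [-0.3  0.3 -0.1]
```

```bash
echo '[[[-0.001, -0.002, 0.03], [0, 0, 0]], [[-0.001, -0.002, 0.06], [0, 0, 0]], [[-0.001, -0.002, 0.09], [0, 0, 0]], [[-0.001, -0.002, 0.12], [0, 0, 0]], [[-0.001, -0.002, 0.145], [0, 0, 0]], [[-0.001, -0.002, 0.156], [0, 0, 0]], [[-0.001, -0.002, 0.158], [0, 0, 0]], [[-0.001, -0.002, 0.158], [0, 0, 0]]]' > next.json && python3 -m crank next.json >/dev/null;  echo '[[[0, 0, 0], [0, 0, 0]], [[0, 0, 0], [0, 0, 0]], [[0, 0, 0], [0, 0, 0]], [[0, 0, 0], [0, 0, 0]], [[0, 0, 0], [0, 0, 0]]]' > next.json && python3 -m crank next.json>/dev/null;python3 d.py .4298 -.3114 .0966 100.3; echo '[[[0, 0, 0.001], [0, 0, 0]], [[0, 0, 0.001], [0, 0, 0]], [[0, 0, 0.001], [0, 0, 0]], [[0, 0, 0.001], [0, 0, 0]], [[0, 0, 0.001], [0, 0, 0]], [[0, 0, 0.001], [0, 0, 0]]]' > next.json && python3 -m crank next.json 0 60;  echo '[[[0, 0, -0.02], [0, 0, 0]], [[0, 0, -0.06], [0, 0, 0]], [[0, 0, -0.1], [0, 0, 0]], [[0, 0, -0.12], [0, 0, 0]], [[0, 0, -0.12], [0, 0, 0]], [[0, 0, -0.12], [0, 0, 0]], [[0, 0, -0.12], [0, 0, 0]], [[0, 0, -0.12], [0, 0, 0]]]' > next.json && python3 -m crank next.json; python3 d.py .4843 .0340 .23 100.3
```

```text
42.5167 [0.0002 0.     0.0036] [ 0.05  0.07 -0.03] f [ 0.1 -0.4 -0.1]
time_s: 43.02
tool_pos: [0.4298, -0.3114, 0.0986]
tool_rot: [180.0, 0.0, 100.3]
contact_force: [0.4, 0.9, 1.5]
gripper_width: 0.548
grasp_force: 62.0
time_s: 43.68
tool_pos: [0.4279, -0.31, 0.2143]
tool_rot: [-179.8, -0.3, 100.3]
contact_force: [0.7, -0.2, -5.2]
gripper_width: 0.547
grasp_force: 63.4
43.6833 [ 0.3285  0.1167 -0.0145] [-0.24 -0.3  -0.03] f [ 0.7 -0.2 -5.2]
```

```bash
echo '[[[0.03, 0.011, -0.01], [0, 0, 0]], [[0.065, 0.023, -0.012], [0, 0, 0]], [[0.102, 0.036, -0.012], [0, 0, 0]], [[0.14, 0.05, -0.012], [0, 0, 0]], [[0.178, 0.063, -0.012], [0, 0, 0]], [[0.216, 0.077, -0.012], [0, 0, 0]], [[0.254, 0.09, -0.012], [0, 0, 0]], [[0.29, 0.103, -0.012], [0, 0, 0]]]' > next.json && python3 -m crank next.json >/dev/null;  echo '[[[0.028, 0.01, 0], [0, 0, 0]], [[0.035, 0.012, 0], [0, 0, 0]], [[0.037, 0.013, 0], [0, 0, 0]], [[0.037, 0.013, 0], [0, 0, 0]], [[0.037, 0.013, 0], [0, 0, 0]], [[0.037, 0.013, 0], [0, 0, 0]], [[0.037, 0.013, 0], [0, 0, 0]], [[0.037, 0.013, 0], [0, 0, 0]]]' > next.json && python3 -m crank next.json>/dev/null; python3 d.py .4841 .0342 .0986 100.3
```

```text
45.0167 [ 0.0041 -0.0004  0.1317] [-0.    0.01 -0.13] f [-0.3 -0.3 -4.5]
```

```bash
echo '[[[0.003, 0, 0.03], [0, 0, 0]], [[0.004, -0.001, 0.06], [0, 0, 0]], [[0.004, -0.001, 0.09], [0, 0, 0]], [[0.004, -0.001, 0.11], [0, 0, 0]], [[0.004, -0.001, 0.12], [0, 0, 0]], [[0.004, -0.001, 0.126], [0, 0, 0]], [[0.004, -0.001, 0.126], [0, 0, 0]], [[0.004, -0.001, 0.126], [0, 0, 0]]]' > next.json && python3 -m crank next.json >/dev/null;  echo '[[[0, 0, 0], [0, 0, 0]], [[0, 0, 0], [0, 0, 0]], [[0, 0, 0], [0, 0, 0]], [[0, 0, 0], [0, 0, 0]]]' > next.json && python3 -m crank next.json>/dev/null; python3 d.py .4841 .0342 .0986 100.3
```

```text
46.0167 [-0.0007 -0.0002  0.0066] [ 0.09  0.02 -0.03] f [ 0.6 -0.6 -4.5]
```

```bash
echo '[[[-0.001, 0, 0.002], [0, 0, 0]], [[-0.001, 0, 0.004], [0, 0, 0]], [[-0.001, 0, 0.005], [0, 0, 0]], [[-0.001, 0, 0.006], [0, 0, 0]], [[-0.001, 0, 0.006], [0, 0, 0]], [[-0.001, 0, 0.006], [0, 0, 0]]]' > next.json && python3 -m crank next.json;echo '[[[0, 0, 0.001], [0, 0, 0]], [[0, 0, 0.002], [0, 0, 0]], [[0, 0, 0.002], [0, 0, 0]], [[0, 0, 0.002], [0, 0, 0]], [[0, 0, 0.002], [0, 0, 0]]]' > next.json && python3 -m crank next.json; python3 d.py .4841 .0342 .0986 100.3
```

```text
time_s: 46.52
tool_pos: [0.4836, 0.0339, 0.0986]
tool_rot: [-180.0, -0.0, 100.3]
contact_force: [-1.7, -0.0, -0.0]
gripper_width: 0.548
grasp_force: 64.1
time_s: 46.93
tool_pos: [0.4839, 0.0339, 0.0985]
tool_rot: [-179.9, 0.0, 100.3]
contact_force: [-6.5, 0.7, 12.1]
gripper_width: 0.543
grasp_force: 65.2
46.9333 [ 0.0002  0.0002 -0.0001] [-0.08  0.   -0.02] f [-6.5  0.7 12.1]
```

```bash
echo '[[[0, 0, -0.001], [0, 0, 0]], [[0, 0, -0.001], [0, 0, 0]], [[0, 0, -0.001], [0, 0, 0]], [[0, 0, -0.001], [0, 0, 0]], [[0, 0, -0.001], [0, 0, 0]], [[0, 0, -0.001], [0, 0, 0]]]' > next.json && python3 -m crank next.json 1.0 >/dev/null;  echo '[[[0, 0, -0.03], [0, 0, 0]], [[0, 0, -0.07], [0, 0, 0]], [[0, 0, -0.11], [0, 0, 0]], [[0, 0, -0.15], [0, 0, 0]], [[0, 0, -0.16], [0, 0, 0]], [[0, 0, -0.16], [0, 0, 0]], [[0, 0, -0.16], [0, 0, 0]], [[0, 0, -0.16], [0, 0, 0]]]' > next.json && python3 -m crank next.json; python3 d.py .5565 -.3463 .25 100.3
```

```text
time_s: 48.1
tool_pos: [0.4828, 0.034, 0.255]
tool_rot: [-179.8, -0.0, 100.3]
contact_force: [-0.4, -0.1, -0.3]
gripper_width: 1.0
grasp_force: 0.0
48.1 [-0.3873  0.0047  0.0046] [-0.2  -0.05 -0.03] f [-0.4 -0.1 -0.3]
```

```bash
echo '[[[-0.04, 0.001, 0], [0, 0, 0]], [[-0.08, 0.002, 0], [0, 0, 0]], [[-0.12, 0.002, 0], [0, 0, 0]], [[-0.16, 0.002, 0], [0, 0, 0]], [[-0.2, 0.003, 0], [0, 0, 0]], [[-0.24, 0.003, 0], [0, 0, 0]], [[-0.28, 0.004, 0], [0, 0, 0]], [[-0.32, 0.004, 0], [0, 0, 0]]]' > next.json && python3 -m crank next.json >/dev/null;  echo '[[[-0.035, 0, 0], [0, 0, 0]], [[-0.055, 0, 0], [0, 0, 0]], [[-0.065, 0, 0], [0, 0, 0]], [[-0.065, 0, 0], [0, 0, 0]], [[-0.065, 0, 0], [0, 0, 0]], [[-0.065, 0, 0], [0, 0, 0]], [[-0.065, 0, 0], [0, 0, 0]], [[-0.065, 0, 0], [0, 0, 0]]]' > next.json && python3 -m crank next.json>/dev/null; python3 d.py .5565 -.3463 .118 100.3
python3 - <<'E'
from fit import *
np.set_printoptions(precision=4,suppress=True)
p=shot('top');q=shot('side')
for ps in([p],[q],[p,q]): print(fit(ps,'roller',(.4847,.0339)),fit(ps,'shaft',(.6502,.0052)))
E
```

```text
49.4333 [-0.0034 -0.0006  0.1395] [0.01 0.   0.06] f [-0.6 -0.   0.7]
(array([0.4858, 0.0326]), np.float64(-102.65442772035766)) (array([0.6513, 0.0047]), np.float64(-124.76683092527048))
(array([0.4848, 0.034 ]), np.float64(-198.59107862674307)) (array([0.6508, 0.0049]), np.float64(-129.61704462595014))
(array([0.485 , 0.0332]), np.float64(-295.8174640402297)) (array([0.651 , 0.0047]), np.float64(-254.07963456824342))
```

Roller and shaft are back within 1 mm of where they started. Sleeve next.

```bash
echo '[[[-0.003, 0, 0.03], [0, 0, 0]], [[-0.003, 0, 0.06], [0, 0, 0]], [[-0.003, 0, 0.09], [0, 0, 0]], [[-0.003, 0, 0.115], [0, 0, 0]], [[-0.003, 0, 0.13], [0, 0, 0]], [[-0.003, 0, 0.137], [0, 0, 0]], [[-0.003, 0, 0.138], [0, 0, 0]], [[-0.003, 0, 0.138], [0, 0, 0]]]' > next.json && python3 -m crank next.json >/dev/null;  echo '[[[0, 0, 0], [0, 0, 0]], [[0, 0, 0], [0, 0, 0]], [[0, 0, 0], [0, 0, 0]], [[0, 0, 0], [0, 0, 0]]]' > next.json && python3 -m crank next.json>/dev/null;python3 d.py .5565 -.3463 .118 100.3; echo '[[[0, 0, 0], [0, 0, 0]], [[0, 0, 0], [0, 0, 0]], [[0, 0, 0], [0, 0, 0]], [[0, 0, 0], [0, 0, 0]], [[0, 0, 0], [0, 0, 0]], [[0, 0, 0], [0, 0, 0]]]' > next.json && python3 -m crank next.json 0 60;  echo '[[[0, 0, -0.02], [0, 0, 0]], [[0, 0, -0.06], [0, 0, 0]], [[0, 0, -0.1], [0, 0, 0]], [[0, 0, -0.12], [0, 0, 0]], [[0, 0, -0.12], [0, 0, 0]], [[0, 0, -0.12], [0, 0, 0]], [[0, 0, -0.12], [0, 0, 0]], [[0, 0, -0.12], [0, 0, 0]]]' > next.json && python3 -m crank next.json; python3 d.py .5043 -.0764 .24 100.3
```

```text
50.5333 [ 0.0014 -0.0007  0.0026] [ 0.08  0.08 -0.03] f [ 0.3 -0.1 -0.1]
time_s: 51.03
tool_pos: [0.5568, -0.3473, 0.1196]
tool_rot: [-180.0, 0.0, 100.3]
contact_force: [-2.3, -1.2, 1.8]
gripper_width: 0.474
grasp_force: 61.3
time_s: 51.7
tool_pos: [0.5554, -0.346, 0.2348]
tool_rot: [-179.7, -0.3, 100.3]
contact_force: [0.2, 0.1, -5.5]
gripper_width: 0.478
grasp_force: 61.9
51.7 [ 0.2744 -0.0022 -0.0038] [-0.27 -0.3  -0.03] f [ 0.2  0.1 -5.5]
```

```bash
echo '[[[0.03, 0, 0], [0, 0, 0]], [[0.07, -0.001, 0], [0, 0, 0]], [[0.11, -0.001, 0], [0, 0, 0]], [[0.15, -0.001, 0], [0, 0, 0]], [[0.19, -0.002, 0], [0, 0, 0]], [[0.23, -0.002, 0], [0, 0, 0]], [[0.26, -0.002, 0], [0, 0, 0]], [[0.273, -0.002, 0], [0, 0, 0]]]' > next.json && python3 -m crank next.json >/dev/null;  echo '[[[0, 0, 0], [0, 0, 0]], [[0, 0, 0], [0, 0, 0]], [[0, 0, 0], [0, 0, 0]], [[0, 0, 0], [0, 0, 0]], [[0, 0, 0], [0, 0, 0]]]' > next.json && python3 -m crank next.json>/dev/null; python3 d.py .5048 -.0776 .1196 100.3
```

```text
52.7833 [ 0.0026 -0.001   0.1193] [-0.04 -0.01 -0.12] f [-0.1 -0.4 -4.4]
```

```bash
echo '[[[0.002, -0.001, 0.03], [0, 0, 0]], [[0.002, -0.001, 0.06], [0, 0, 0]], [[0.002, -0.001, 0.085], [0, 0, 0]], [[0.002, -0.001, 0.1], [0, 0, 0]], [[0.002, -0.001, 0.11], [0, 0, 0]], [[0.002, -0.001, 0.114], [0, 0, 0]], [[0.002, -0.001, 0.114], [0, 0, 0]], [[0.002, -0.001, 0.114], [0, 0, 0]]]' > next.json && python3 -m crank next.json >/dev/null;  echo '[[[0, 0, 0], [0, 0, 0]], [[0, 0, 0], [0, 0, 0]], [[0, 0, 0], [0, 0, 0]], [[0, 0, 0], [0, 0, 0]]]' > next.json && python3 -m crank next.json>/dev/null; python3 d.py .5048 -.0776 .1196 100.3
```

```text
53.7833 [-0.0004 -0.0006  0.0065] [ 0.07  0.04 -0.02] f [-0.6  0.1 -4.7]
```

```bash
echo '[[[0, 0, 0.002], [0, 0, 0]], [[0, 0, 0.004], [0, 0, 0]], [[0, 0, 0.005], [0, 0, 0]], [[0, 0, 0.006], [0, 0, 0]], [[0, 0, 0.006], [0, 0, 0]], [[0, 0, 0.006], [0, 0, 0]]]' > next.json && python3 -m crank next.json;echo '[[[0, 0, 0.001], [0, 0, 0]], [[0, 0, 0.001], [0, 0, 0]], [[0, 0, 0.001], [0, 0, 0]], [[0, 0, 0.001], [0, 0, 0]]]' > next.json && python3 -m crank next.json; python3 d.py .5048 -.0776 .1196 100.3
```

```text
time_s: 54.28
tool_pos: [0.5049, -0.0771, 0.1196]
tool_rot: [-180.0, -0.0, 100.3]
contact_force: [-2.1, 0.0, -0.2]
gripper_width: 0.472
grasp_force: 62.3
time_s: 54.62
tool_pos: [0.505, -0.0772, 0.1196]
tool_rot: [-180.0, 0.0, 100.3]
contact_force: [-4.4, 0.2, 5.8]
gripper_width: 0.474
grasp_force: 63.0
54.6167 [-0.0004 -0.0003  0.    ] [-0.03  0.01 -0.02] f [-4.4  0.2  5.8]
```

Release, rise, and move clear for a last look.

```bash
echo '[[[0, 0, 0], [0, 0, 0]], [[0, 0, 0], [0, 0, 0]], [[0, 0, 0], [0, 0, 0]], [[0, 0, 0], [0, 0, 0]], [[0, 0, 0], [0, 0, 0]], [[0, 0, 0], [0, 0, 0]]]' > next.json && python3 -m crank next.json 1.0 >/dev/null;  echo '[[[0, 0, -0.03], [0, 0, 0]], [[0, 0, -0.07], [0, 0, 0]], [[0, 0, -0.11], [0, 0, 0]], [[0, 0, -0.15], [0, 0, 0]], [[0, 0, -0.16], [0, 0, 0]], [[0, 0, -0.16], [0, 0, 0]], [[0, 0, -0.16], [0, 0, 0]], [[0, 0, -0.16], [0, 0, 0]]]' > next.json && python3 -m crank next.json >/dev/null; echo '[[[-0.04, 0, 0], [0, 0, 0]], [[-0.08, 0, 0], [0, 0, 0]], [[-0.12, 0, 0], [0, 0, 0]], [[-0.16, 0, 0], [0, 0, 0]], [[-0.2, 0, 0], [0, 0, 0]], [[-0.24, 0, 0], [0, 0, 0]], [[-0.28, 0, 0], [0, 0, 0]], [[-0.3, 0, 0], [0, 0, 0]]]' > next.json && python3 -m crank next.json; echo '[[[0, 0, 0], [0, 0, 0]], [[0, 0, 0], [0, 0, 0]], [[0, 0, 0], [0, 0, 0]], [[0, 0, 0], [0, 0, 0]]]' > next.json && python3 -m crank next.json
python3 - <<'E'
from fit import *
np.set_printoptions(precision=4,suppress=True)
p=shot('top','end.png');q=shot('side')
for ps in([p],[p,q]): print(fit(ps,'roller',(.4847,.0339)),fit(ps,'shaft',(.6502,.0052)),fit(ps,'sleeve',(.504,-.0768)),fit(ps,'bearing',(.5733,.2961,8.2),.034,.004))
E
```

```text
time_s: 56.45
tool_pos: [0.5573, -0.3756, 0.274]
tool_rot: [-179.8, -0.2, 100.1]
contact_force: [0.6, 0.6, -0.6]
gripper_width: 0.998
grasp_force: 0.0
time_s: 56.78
tool_pos: [0.5581, -0.3708, 0.2771]
tool_rot: [-179.9, -0.1, 100.3]
contact_force: [0.1, 0.1, -0.6]
gripper_width: 1.0
grasp_force: 0.0
(array([0.4858, 0.0326]), np.float64(-103.04568161263497)) (array([0.6512, 0.0047]), np.float64(-125.11386620493654)) (array([ 0.5046, -0.0767]), np.float64(-116.991394005219)) (array([0.5729, 0.2988, 9.9486]), np.float64(-70.45733470970266))
(array([0.485 , 0.0332]), np.float64(-292.267494554333)) (array([0.6509, 0.0047]), np.float64(-251.0776244307345)) (array([ 0.5042, -0.0776]), np.float64(-270.76534192384725)) (array([0.5731, 0.298 , 9.0364]), np.float64(-137.73428626191918))
```

View pics/end.png

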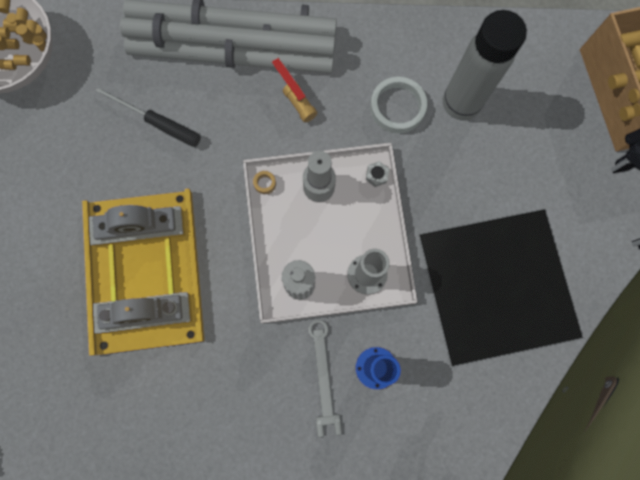

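The final view shows the block on the far pedestal at (128,222), parallel to the fitted one. The roller, sleeve and shaft are back on their spots, and the bush and nut are untouched.

```bash
python3 -c "
from workcell import ctrl
print(ctrl.sign_off())"
```

```text
the job is handed in; nothing more can be done
None
```

Job done and handed in at about 57 s: by camera the block sits flat on the empty pedestal, 1–2 mm from centre and within about 1° of square, and the roller, sleeve and shaft stand upright within about 1 mm of where they started.

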